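Clear the finishing bench: hang sound boards, scrap split ones, start the fans

ROBOT

A 6-joint arm with a two-finger parallel gripper is mounted at the origin on the work surface. World frame = base frame: x ahead of the robot, y to its left, z up, the work surface at z = 0. Lengths are in m, angles in degrees, forces in N, time in s.
With the tool pointing down it reaches from about 0.35 to 0.975 m from the base axis. Payload 4.9 kg.
Tool frame: the origin (TCP) lies at the very end of the fingers, on their centre line; the grasp point (between the pads) lies 19 mm behind it; z points along the fingers, y is the line along which they close (so a half turn about z gives the same grasp; the last joint's range is limited). The gripper opens to 85 mm and grips with 20 to 120 N. Pads are 22 mm wide; open, the fingers measure 114 mm over their backs; the gripper's body (76 mm by 85 mm) begins 54 mm behind the grasp point. The pads swing forward as they close: fully open they stand 13 mm farther back than shut.
Start: joints at [64.171, 3.019, 92.412, -0, 84.569, -6.818], TCP at [0.204, 0.591, 0.231] pointing down, gripper open.
Joint ranges: [-172.51, 172.51], [-57.92, 126.97], [3.15, 148.05], [-58.71, 238.71], [5.1, 150.11], [-179.66, 179.66]. Speed limits (degrees/s): [147.25, 147.25, 180, 180, 180, 180].

INTERFACE

Orientations are given as a 3x3 rotation matrix whose columns are the frame's x, y, z axes.
In Python, from bench import * gives the robot as it stands.
- The arm moves only by the tool arm_command, never from a script. Its argument "motion" is a list of rows, each an object with "travel": the shift along the tool's x, y, z in units of 30 mm (1.0 is 30 mm), a list of three; "turn": the turn, a rotation vector about the tool's x, y, z in units of 8 degrees (1.0 is 8 degrees), a list of three; "hand": the gripper command: -1 is shut, 1 is fully open, values between are in proportion. A call has 1 to 12 rows; each row is the pose to reach, as a shift and turn from the pose commanded when the call began, along the tool's axes at that moment; what a row does not reach only later rows make up. A row lasts 1/10 s, in which the tool goes at most 50 mm and 8.59 degrees, less where a joint would pass 70% of its speed; a pose out of reach is approached as far as the arm can. A call with a gripper value outside its range is refused whole. The fingers move at their own pace and stop on an object; "grip_force" is the grip in N (left out, the last holds). Time passes only in rows, so rows that repeat a pose let the fingers close. It gives the time, the measured TCP pose, the force, the opening and the grip force at its end, in the units of the state.
- get_state(): the state, without advancing time (a new reading comes with each control period).
- read_camera(name): name is "scene" or "top" or "wrist"; returns a dict with "pixels" (420x560x3 uint8, red, green, blue), "mtx" (3x3 intrinsics, pixels), "R" (3x3) and "t" (3): a world point X has camera coordinates R X + t. Camera axes: x right, y down, z forward; pixel columns grow to the right and rows downward; lengths in m; the calibration is good to about 2 mm. The wrist camera is an equidistant fisheye: a pixel r from the principal point sees the ray r / f radians off the axis. A picture is of the moment at which its call begins. There is no depth.
- close_job(): hands the job in; it is judged then, once.
Trained networks look in a picture, given as the dict that the camera call returned (one of the last four; its "shot" number tells which), for a name from the list of things; names that differ only in an ending like _2 or _b are one class to them, and where a whole thing is asked for, a point or a joint stands for the part that bears it (a point fixed in the world has none). Each returns a list of dicts, best first, with "score" (0 to 1); they miss things now and then, are a little off and sometimes report something else, mostly with a low value. They report only what shows in the picture. A call takes as long as a camera call.
- recognise(picture, thing): "position" ([x, y, z] in m, in world coordinates, good to about 4 mm: the middle of the surface that is visible of it).
The state is a dict: "time_s": time; "joints": joint angles; "qd": joint speeds; "tau": joint torques, N m; "position": TCP position; "eef_rot": TCP orientation; "ft_force": force on the tool from outside, world axes, zero at the start; "ft_torque": the same for the moment, N m; "opening": opening from 0.0 (shut) to 1.0 (fully open); "grasp_force": force on a finger pad.
Only numpy, scipy, OpenCV 4.12 (cv2) and the standard library are available. Lean on these libraries where they do the work, as an engineer would, in place of code of your own. Each camera call takes 0.05 s, during which the arm holds its last target. There are 200 camera calls.

TASK

This batch of serving boards has been oiled and the bench must be cleared. Hang every sound board by its hole on the pegs of the drying rack, and drop the boards that have split, together with the wood offcuts lying on the bench, into the slatted crate; only when all of that is done, throw the lever of the fan switch on the end of the rack fully over, away from the robot. Leave the other things on the bench (spray can, cork sanding block, tape measure, glue bottle, hammer) where they are.

Things in the scene. Friction and masses are not known exactly. Their poses are not given: they have to be found in the camera images.
- board1_mid (a point): Centre of a sound serving board (two or three of them are present; absent ones read None): a flat light-wood board with two thin dark strips, 100 mm wide (its x), 15 mm thick (its y), 160 mm high (its z), about 0.12 to 0.24 kg, standing upright, hole up, in a groove of the stand, its underside 12 mm above the bench. It can be pinched by its thickness at the top edge, 30 to 36 mm to either side of the middle, clear of the hole.
- board1_hole (a point): Centre of the round through-hole of that board, 28 mm in diameter, its axis along the thickness (the board's y), on the middle line, 28 mm below the top edge (52 mm above the centre). Same axes as board1_mid.
- board2_mid (a point): Centre of a sound serving board (two or three of them are present; absent ones read None): a flat light-wood board with two thin dark strips, 100 mm wide (its x), 15 mm thick (its y), 160 mm high (its z), about 0.12 to 0.24 kg, standing upright, hole up, in a groove of the stand, its underside 12 mm above the bench. It can be pinched by its thickness at the top edge, 30 to 36 mm to either side of the middle, clear of the hole.
- board2_hole (a point): Centre of the round through-hole of that board, 28 mm in diameter, its axis along the thickness (the board's y), on the middle line, 28 mm below the top edge (52 mm above the centre). Same axes as board2_mid.
- board3_mid (a point): Centre of a sound serving board (two or three of them are present; absent ones read None): a flat light-wood board with two thin dark strips, 100 mm wide (its x), 15 mm thick (its y), 160 mm high (its z), about 0.12 to 0.24 kg, standing upright, hole up, in a groove of the stand, its underside 12 mm above the bench. It can be pinched by its thickness at the top edge, 30 to 36 mm to either side of the middle, clear of the hole.
- board3_hole (a point): Centre of the round through-hole of that board, 28 mm in diameter, its axis along the thickness (the board's y), on the middle line, 28 mm below the top edge (52 mm above the centre). Same axes as board3_mid.
- split1_mid (a point): Centre of a board that has split down the grain through its hole (none to two are present; absent ones read None): what is left is a strip 46 mm wide (its x), 15 mm thick (its y), 160 mm high (its z), with half of the hole as a 14 mm bite in its +x edge near the top, about 0.06 to 0.11 kg; it stands upright in a groove of the stand like the sound boards and can be pinched by its thickness at the middle of its top edge.
- split2_mid (a point): Centre of a board that has split down the grain through its hole (none to two are present; absent ones read None): what is left is a strip 46 mm wide (its x), 15 mm thick (its y), 160 mm high (its z), with half of the hole as a 14 mm bite in its +x edge near the top, about 0.06 to 0.11 kg; it stands upright in a groove of the stand like the sound boards and can be pinched by its thickness at the middle of its top edge.
- offcut1_mid (a point): Centre of a wood offcut, a plain block 120 x 42 x 24 mm (sizes along its x, y, z), about 0.1 kg, lying flat on the bench in front of the rack, its long side roughly fore and aft (absent ones read None; one to three of the offcuts are present).
- offcut2_mid (a point): Centre of a wood offcut, a plain block 95 x 50 x 30 mm, a dark strip across it (sizes along its x, y, z), about 0.1 kg, lying flat on the bench in front of the rack, its long side roughly fore and aft (absent ones read None; one to three of the offcuts are present).
- offcut3_mid (a point): Centre of a wood offcut, a plain block 140 x 34 x 24 mm, a dark strip along it (sizes along its x, y, z), about 0.1 kg, lying flat on the bench in front of the rack, its long side roughly fore and aft (absent ones read None; one to three of the offcuts are present).
- stand: Grooved plywood stand fixed to the bench, origin at the centre of its underside: 120 mm (its x) by 340 mm (its y), 45 mm high. Five grooves run along its x, 18 mm wide and 33 mm deep (floor 12 mm above the bench), at y = -124, -62, 0, 62 and 124 mm; in each stands one board or split board, or nothing. Lift a board at least 40 mm straight up to free it.
- crate: Slatted wooden crate for scrap, fixed, open on top, origin at the centre of its underside: outside 240 mm (its x) by 280 mm (its y), 90 mm high, walls and floor 8 mm thick.
- rack: Wooden drying rack fixed to the bench: a level bar 40 mm high, 560 mm long along the rack's y, its middle 240 mm above the bench, carried on two posts, with two fans below and behind it. Origin on the bench below the bar's front face (the face towards the robot, where the pegs stand out), at mid length; its x points away from the robot, along the pegs towards the bar.
- peg1 (a point): Middle of a peg of the rack, 240 mm above the bench: a round dowel 10 mm in diameter standing 100 mm out from the bar towards the robot (the rack's -x) and rising 6 degrees towards its free end; this point lies 50 mm in front of the bar. The three pegs are 130 mm apart. Site axes are the rack's.
- peg2 (a point): Middle of a peg of the rack, 240 mm above the bench: a round dowel 10 mm in diameter standing 100 mm out from the bar towards the robot (the rack's -x) and rising 6 degrees towards its free end; this point lies 50 mm in front of the bar. The three pegs are 130 mm apart. Site axes are the rack's.
- peg3 (a point): Middle of a peg of the rack, 240 mm above the bench: a round dowel 10 mm in diameter standing 100 mm out from the bar towards the robot (the rack's -x) and rising 6 degrees towards its free end; this point lies 50 mm in front of the bar. The three pegs are 130 mm apart. Site axes are the rack's.
- switch (a joint): Toggle lever of the fan switch, on top of the right-hand (-y) end of the rack's bar: 0 = off, leaning towards the robot; 1.0 = on, leaning away from it. It turns about the rack's y axis 55 mm below the knob, moves with a light push (a few newtons) and stays where it is left.
- switch_tip (a point): Centre of the lever's round 26 mm knob, about 330 mm above the bench; it moves along the rack's +x by about 53 mm from off to on.
- spraycan: Spray can, 64 mm in diameter, 190 mm high, loose on the bench, to be left alone.
- sander: Cork sanding block 110 x 65 x 22 mm, wider than the offcuts, lying below the pegs, loose on the bench, to be left alone.
- tape: Tape measure 70 x 35 x 65 mm, loose on the bench, to be left alone.
- glue: Glue bottle, 70 mm in diameter, 200 mm high, loose on the bench, to be left alone.
- hammer: Hammer, loose on the bench, to be left alone.

How it is judged (in metres and radians):
On the way, in this order (a step that is already met when the one before it is completed fails the run):
1. Every sound board hangs by its hole on a peg of the rack, and every split board and offcut lies in the crate ((distance between board1_hole and peg1 below 0.055 m or distance between board1_hole and peg2 below 0.055 m or distance between board1_hole and peg3 below 0.055 m) and angle between each of board1_mid, board2_mid, board3_mid's own z axis and vertical below 0.3 rad and (distance between board2_hole and peg1 below 0.055 m or distance between board2_hole and peg2 below 0.055 m or distance between board2_hole and peg3 below 0.055 m) and (distance between board3_hole and peg1 below 0.055 m or distance between board3_hole and peg2 below 0.055 m or distance between board3_hole and peg3 below 0.055 m) and x of split1_mid in the frame of crate between -0.115 and 0.115 m and y of split1_mid in the frame of crate between -0.135 and 0.135 m and z of split1_mid in the frame of crate between 0 and 0.11 m and x of split2_mid in the frame of crate between -0.115 and 0.115 m and y of split2_mid in the frame of crate between -0.135 and 0.135 m and z of split2_mid in the frame of crate between 0 and 0.11 m and x of offcut1_mid in the frame of crate between -0.115 and 0.115 m and y of offcut1_mid in the frame of crate between -0.135 and 0.135 m and z of offcut1_mid in the frame of crate between 0 and 0.11 m and x of offcut2_mid in the frame of crate between -0.115 and 0.115 m and y of offcut2_mid in the frame of crate between -0.135 and 0.135 m and z of offcut2_mid in the frame of crate between 0 and 0.11 m and x of offcut3_mid in the frame of crate between -0.115 and 0.115 m and y of offcut3_mid in the frame of crate between -0.135 and 0.135 m and z of offcut3_mid in the frame of crate between 0 and 0.11 m), for 0.2 s.
2. The fan switch is then thrown fully over (value of joint switch above 0.85 rad), for 0.2 s.
At the end, for the whole second after the job is handed in: Every sound board present hangs on a peg (hole centre within 55 mm of the peg's middle, board within 0.3 rad of upright); the centre of every split board and offcut present is inside the crate (within its walls, less than 110 mm above the bench); and the fan switch lever stands beyond 0.85 rad (all of step 1 and value of joint switch above 0.85 rad); the robot touches nothing.
It fails at once if The spray can is shifted by more than 30 mm (distance of spraycan from where it was at the start of the episode above 0.03 m).
It fails at once if The sanding block is shifted by more than 30 mm (distance of sander from where it was at the start of the episode above 0.03 m).
It fails at once if The tape measure is shifted by more than 30 mm (distance of tape from where it was at the start of the episode above 0.03 m).
It fails at once if The glue bottle is shifted by more than 30 mm (distance of glue from where it was at the start of the episode above 0.03 m).
It fails at once if The hammer is shifted by more than 30 mm (distance of hammer from where it was at the start of the episode above 0.03 m).
Of board1, board2, board3 only 2 to 3 are there at a start; the rules pass over those that are not, and their reading is None.
Of split1, split2, offcut1, offcut2, offcut3 only 3 to 4 are there at a start; the rules pass over those that are not, and their reading is None.
At some moment in a run one of offcut1, offcut2, offcut3 may be knocked a few centimetres aside while the robot is not near it.
It also fails if it takes over 210 s, if anything falls off the work surface, if the arm or the gripper's body presses on something with over 40 N, if the wrist force passes 120 N, or if a joint passes its speed limit or range.

## Working session

There is one attempt and no reset: what is moved stays moved. The work goes in short steps, Python scripts to look and compute and a tool call to move; the robot and the scene stay as the last step left them, time stands still between calls to the robot, and variables do not carry over. Pictures are saved under pics/ and viewed, at most 14 in all, crops included, and the job is handed in when it is done.

Besides the shell and the picture viewer there is one more tool, called after ">>>" as name(argument=value, ...) on one line, values as JSON. arm_command: Moves the arm, as the interface text tells. Its arguments: {"type":"object","properties":{"motion":{"type":"array"},"grip_force":{"type":"number"}},"required":["motion"]}

```bash
mkdir -p pics
cat > h.py <<'E'
from bench import *
import numpy as np, cv2
def save(c,n): cv2.imwrite('pics/%s.png'%n, c['pixels'][:,:,::-1])
def ray(c,u,v):
    d=np.linalg.inv(c['mtx'])@[u,v,1]; R=np.array(c['R']); t=np.array(c['t'])
    return -R.T@t, R.T@d
def atz(c,u,v,z):
    o,d=ray(c,u,v); return o+d*(z-o[2])/d[2]
def proj(c,X):
    p=np.array(c['R'])@X+c['t']; q=c['mtx']@p; return q[:2]/q[2]
E
python3 - <<'E'
from h import *
for n in('scene','top'):
    c=read_camera(n); save(c,n+'0')
    o,d=ray(c,280,210); print(n,o.round(3),d.round(3))
    for th in ['board1_mid','board1_hole','split1_mid','offcut1_mid','offcut2_mid','offcut3_mid','stand','crate','rack','peg1','switch_tip','sander','spraycan','tape','glue','hammer']:
        try: print(th,[(np.round(r['position'],3).tolist(),round(r['score'],2)) for r in recognise(c,th)])
        except Exception as e: print(th,e)
s=get_state();print(s['position'],np.round(s['eef_rot'],3).tolist(),s['opening'],s['time_s'])
E
```

```text
scene [1.292 0.327 1.75 ] [-0.447 -0.196 -0.873]
board1_mid [([0.465, -0.348, 0.124], 0.73)]
board1_hole [([0.46, -0.347, 0.12], 0.88)]
split1_mid [([0.461, 0.194, 0.022], 0.37)]
offcut1_mid [([0.455, -0.04, 0.024], 0.66), ([0.464, -0.158, 0.121], 0.38)]
offcut2_mid [([0.451, 0.061, 0.027], 0.87), ([0.581, -0.548, 0.116], 0.2)]
offcut3_mid [([0.462, 0.194, 0.022], 0.56), ([0.33, -0.499, 0.025], 0.3)]
stand [([0.491, -0.307, 0.044], 0.62)]
crate [([0.4, 0.426, 0.005], 0.94)]
rack [([0.754, 0.144, 0.21], 0.72), ([0.578, -0.544, 0.117], 0.48)]
peg1 [([0.762, 0.144, 0.207], 0.86)]
switch_tip [([0.657, -0.1, 0.338], 0.5), ([0.753, 0.141, 0.203], 0.22)]
sander [([0.633, 0.035, 0.025], 0.55), ([0.492, -0.304, 0.044], 0.26)]
spraycan [([0.624, 0.499, 0.165], 0.94)]
tape [([0.363, -0.166, 0.057], 0.49), ([0.465, -0.346, 0.123], 0.38)]
glue [([0.581, -0.546, 0.117], 0.85), ([0.754, 0.143, 0.206], 0.45)]
hammer [([0.331, -0.501, 0.024], 0.68), ([0.755, 0.145, 0.206], 0.44)]
top [ 0.374 -0.019  1.707] [ 0.075 -0.03  -0.997]
board1_mid [([0.452, -0.346, 0.142], 0.65), ([0.644, -0.102, 0.343], 0.3
[... 157 characters left out ...]
1], 0.6)]
offcut2_mid [([0.443, 0.062, 0.031], 0.56), ([0.493, -0.231, 0.165], 0.56)]
offcut3_mid [([0.458, 0.192, 0.026], 0.65)]
stand [([0.466, -0.296, 0.043], 0.85)]
crate [([0.418, 0.437, 0.009], 0.98)]
rack []
peg1 [([0.726, 0.118, 0.212], 0.9), ([0.605, 0.032, 0.019], 0.32)]
switch_tip [([0.644, -0.099, 0.342], 0.52)]
sander [([0.607, 0.032, 0.02], 0.55), ([0.645, -0.1, 0.342], 0.53), ([0.722, 0.118, 0.212], 0.42)]
spraycan [([0.597, 0.489, 0.179], 0.59)]
tape [([0.35, -0.174, 0.067], 0.57)]
glue [([0.558, -0.546, 0.13], 0.95)]
hammer [([0.325, -0.484, 0.021], 0.65)]
[0.2035922  0.59091119 0.23132254] [[-0.945, 0.326, 0.0], [0.326, 0.945, 0.0], [-0.0, 0.0, -1.0]] 0.9986834738019165 1.7
```

View pics/top0.png

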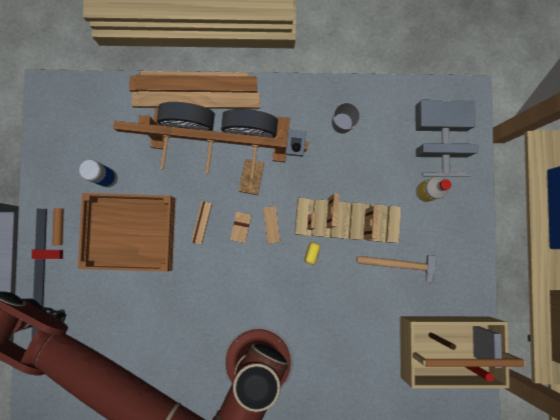

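View pics/scene0.png

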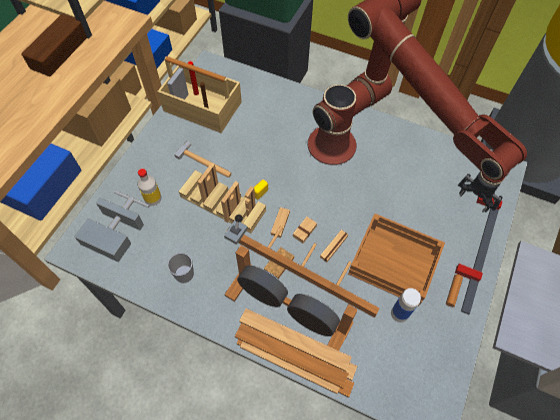

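The top view shows the crate at (127,232), offcuts at (202,222), (241,227) and (272,224), the stand at (350,220), the rack bar from (115,125) to (290,138) and the switch at (297,145). The stand needs a closer look.

Run:
```python
import cv2,numpy as np
t=cv2.imread('pics/top0.png')[185:255,285:410]; s=cv2.imread('pics/scene0.png')[150:250,170:300]
a=cv2.resize(t,(760,426),interpolation=cv2.INTER_CUBIC)
t2=cv2.imread('pics/top0.png')
cv2.imwrite('pics/c1.png',np.vstack([cv2.resize(t,(500,280),interpolation=cv2.INTER_CUBIC),cv2.resize(s,(500,320),interpolation=cv2.INTER_CUBIC)]))
```

```text
(no output)
```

View pics/c1.png

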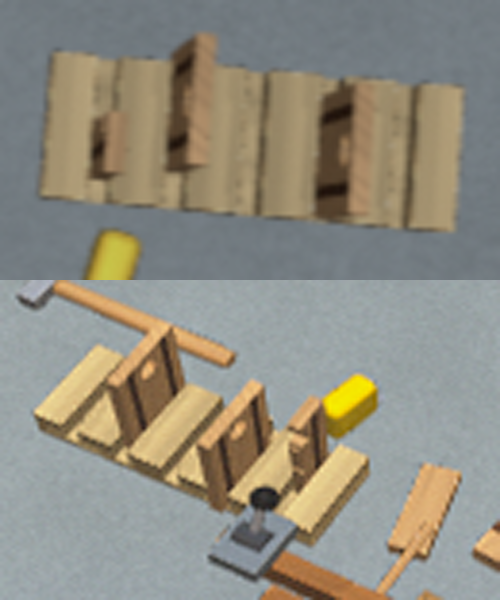

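The crops show a split strip in groove +124 (bite towards the rack), sound boards in grooves +62 and -62, and grooves 0 and -124 empty. That makes 2 boards, 1 split and 3 offcuts. Next I measure offcut yaws, pegs and stand.

```bash
cat >> h.py <<'E'
def offcuts(c):
    im=c['pixels'].astype(int); m=((im[:,:,0]-im[:,:,2])>25).astype(np.uint8)
    out=[]
    for k,h in (('offcut1_mid',.024),('offcut2_mid',.03),('offcut3_mid',.024)):
        r=[q for q in recognise(c,k) if q['position'][2]<.06]
        if not r: out.append((k,None)); continue
        u,v=proj(c,np.array(r[0]['position']))
        _,lab=cv2.connectedComponents(m)
        l=lab[int(round(v)),int(round(u))]
        if l==0: out.append((k,r[0]['position'],'nomask'));continue
        p=cv2.boxPoints(cv2.minAreaRect(np.argwhere(lab==l)[:,::-1].astype(np.float32)))
        w=np.array([atz(c,*q,h)[:2] for q in p]); e1=w[1]-w[0]; e2=w[2]-w[1]
        L=e1 if np.linalg.norm(e1)>np.linalg.norm(e2) else e2
        L=L*np.sign(L[0])
        out.append((k,w.mean(0).round(3),'yaw',round(np.degrees(np.arctan2(L[1],L[0])),1),np.linalg.norm(e1).round(3),np.linalg.norm(e2).round(3),r[0]['score']))
    return out
def go(p,phi):
    "travel,turn from the present pose to TCP p, tool down with x=(-cos,-sin)phi"
    s=get_state(); R=np.array(s['eef_rot']); c,d=np.cos(np.radians(phi)),np.sin(np.radians(phi))
    T=np.array([[-c,-d,0],[-d,c,0],[0,0,-1]])
    rv=cv2.Rodrigues(R.T@T)[0].ravel()
    print('travel',(R.T@(np.array(p)-s['position'])/.03).round(2).tolist(),'turn',(np.degrees(rv)/8).round(2).tolist())
E
python3 - <<'E'
from h import *
c=read_camera('top')
for o in offcuts(c): print(o)
im=c['pixels'][:,:,::-1]
a=cv2.resize(im[110:200,100:310],None,fx=3.8,fy=3.8,interpolation=cv2.INTER_CUBIC)
b=cv2.resize(im[190:245,290:405],None,fx=4.5,fy=4.5,interpolation=cv2.INTER_CUBIC)
b=cv2.copyMakeBorder(b,0,0,0,a.shape[1]-b.shape[1],cv2.BORDER_CONSTANT)
cv2.imwrite('pics/c2.png',np.vstack([a,b])); print(a.shape,b.shape)
for u,v in ((115,125),(290,138)): print(atz(c,u,v,.26))
go([.46,.193,.2],-15)
E
```

```text
('offcut1_mid', array([ 0.452, -0.041]), 'yaw', np.float64(6.8), np.float64(0.041), np.float64(0.119), 0.74)
('offcut2_mid', array([0.443, 0.061]), 'yaw', np.float64(-11.5), np.float64(0.095), np.float64(0.051), 0.58)
('offcut3_mid', array([0.458, 0.19 ]), 'yaw', np.float64(-13.5), np.float64(0.14), np.float64(0.035), 0.75)
(342, 798, 3) (248, 798, 3)
[0.72322834 0.41064986 0.26      ]
[ 0.69033224 -0.09058795  0.26      ]
travel [-12.4, -9.76, 1.04] turn [-0.0, 0.0, -0.5]
```

View pics/c2.png

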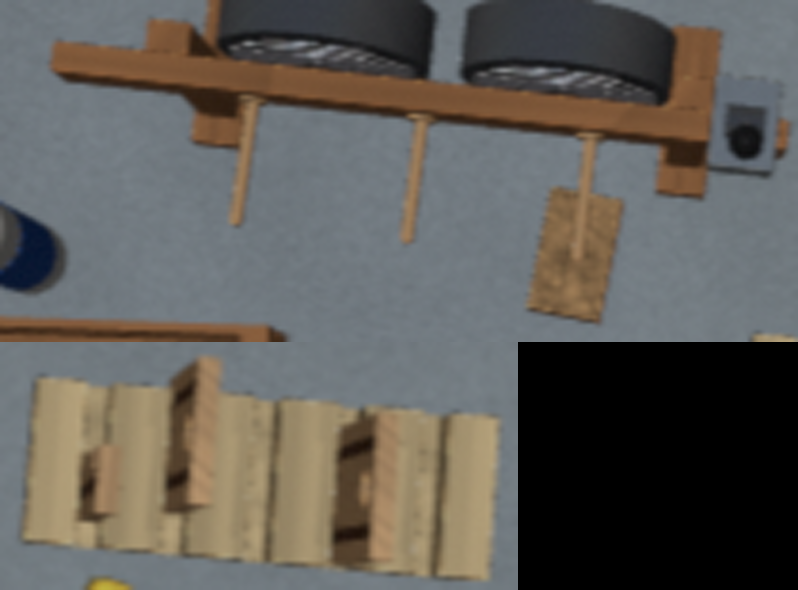

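Crop of the top view: peg tips at about (236,224), (407,242) and (577,260), peg roots at (250,98), (421,116) and (590,134). Board top faces are centred at (205,433) and (385,489), and the split's at (106,480).

Run:
```python
from h import *
c=read_camera('top')
A=lambda x,y,z: atz(c,100+(x+.5)/3.8-.5,110+(y+.5)/3.8-.5,z).round(4)
B=lambda x,y,z: atz(c,290+(x+.5)/4.5-.5,190+(y-342+.5)/4.5-.5,z).round(4)
for a,b in(((250,98),(236,224)),((421,116),(407,242)),((590,134),(577,260))):
    r,t=A(*a,.240-.0053+.005),A(*b,.2503); print('peg root',r,'tip',t,np.linalg.norm(r-t).round(3),'mid',((r+t)/2).round(3), np.degrees(np.arctan2((r-t)[1],(r-t)[0])).round(1))
print('bar',A(55,72,.26),A(705,139,.26))
for n,q in(('bA',[(208,358),(201,507)]),('bB',[(389,411),(381,566)]),('sp',[(108,446),(104,516)])):
    e=[B(*p,.172) for p in q]; print(n,e,((e[0]+e[1])/2).round(3),np.linalg.norm(e[0]-e[1]).round(3),np.degrees(np.arctan2((e[0]-e[1])[1],(e[0]-e[1])[0])).round(1))
k=[B(*p,.045) for p in((37,378),(499,416),(489,579),(24,543))]; print('stand',k,np.mean(k,0))
# wrist view
w=read_camera('wrist'); save(w,'w0')
```

```text
peg root [0.6989 0.2705 0.2397] tip [0.6001 0.277  0.2503] 0.1 mid [0.65  0.274 0.245] -3.8
peg root [0.6862 0.14   0.2397] tip [0.5874 0.148  0.2503] 0.1 mid [0.637 0.144 0.245] -4.6
peg root [0.6735 0.0106 0.2397] tip [0.5747 0.0195 0.2503] 0.1 mid [0.624 0.015 0.245] -5.1
bar [0.7128 0.4129 0.26  ] [ 0.6663 -0.0767  0.26  ]
bA [array([ 0.5412, -0.2347,  0.172 ]), array([ 0.4406, -0.2296,  0.172 ])] [ 0.491 -0.232  0.172] 0.101 -2.9
bB [array([ 0.5061, -0.357 ,  0.172 ]), array([ 0.4017, -0.3506,  0.172 ])] [ 0.454 -0.354  0.172] 0.105 -3.5
sp [array([ 0.4813, -0.167 ,  0.172 ]), array([ 0.4342, -0.1643,  0.172 ])] [ 0.458 -0.166  0.172] 0.047 -3.3
stand [array([ 0.5395, -0.1275,  0.045 ]), array([ 0.5139, -0.4658,  0.045 ]), array([ 0.3949, -0.4569,  0.045 ]), array([ 0.4193, -0.1182,  0.045 ])] [ 0.4669 -0.2921  0.045 ]
```

>>> arm_command(motion=[{"travel":[-6,-5,0],"turn":[0,0,-0.5],"hand":1},{"travel":[-12.4,-9.8,1],"turn":[0,0,-0.7],"hand":1},{"travel":[-12.4,-9.8,1],"turn":[0,0,-0.7],"hand":1},{"travel":[-12.4,-9.8,1],"turn":[0,0,-0.7],"hand":1},{"travel":[-12.4,-9.8,1],"turn":[0,0,-0.7],"hand":1},{"travel":[-12.4,-9.8,1],"turn":[0,0,-0.7],"hand":1},{"travel":[-12.4,-9.8,1],"turn":[0,0,-0.7],"hand":1},{"travel":[-12.4,-9.8,1],"turn":[0,0,-0.7],"hand":1},{"travel":[-12.4,-9.8,1],"turn":[0,0,-0.7],"hand":1},{"travel":[-12.4,-9.8,1],"turn":[0,0,-0.7],"hand":1},{"travel":[-12.4,-9.8,1],"turn":[0,0,-0.7],"hand":1},{"travel":[-12.4,-9.8,1],"turn":[0,0,-0.7],"hand":1}], grip_force=60)

```text
time_s: 3.2
position: [0.4596, 0.1916, 0.2013]
eef_rot: [[-0.972, 0.233, -0.0], [0.233, 0.972, 0.0], [0.0, 0.0, -1.0]]
ft_force: [-0.5, 0.3, -0.2]
opening: 0.999
grasp_force: 0.0
```

>>> arm_command(motion=[{"travel":[0,0,1.6],"turn":[0,0,0],"hand":0.6},{"travel":[0,0,3.2],"turn":[0,0,0],"hand":0.6},{"travel":[0,0,4.8],"turn":[0,0,0],"hand":0.6},{"travel":[0,0,6.1],"turn":[0,0,0],"hand":0.6},{"travel":[0,0,6.6],"turn":[0,0,0],"hand":0.6},{"travel":[0,0,6.6],"turn":[0,0,0],"hand":0.6},{"travel":[0,0,6.6],"turn":[0,0,0],"hand":-1},{"travel":[0,0,6.6],"turn":[0,0,0],"hand":-1},{"travel":[0,0,6.6],"turn":[0,0,0],"hand":-1},{"travel":[0,0,6.6],"turn":[0,0,0],"hand":-1},{"travel":[0,0,6.6],"turn":[0,0,0],"hand":-1},{"travel":[0,0,6.6],"turn":[0,0,0],"hand":-1}])

```text
time_s: 4.4
position: [0.4614, 0.1925, 0.0057]
eef_rot: [[-0.973, 0.232, 0.004], [0.232, 0.973, 0.002], [-0.004, 0.002, -1.0]]
ft_force: [-0.7, 1.6, 7.5]
opening: 0.38
grasp_force: 62.7
```

>>> arm_command(motion=[{"travel":[0,0,-0.5],"turn":[0,0,0],"hand":-1},{"travel":[0,0,-2],"turn":[0,0,0],"hand":-1},{"travel":[0,0,-3.6],"turn":[0,0,0],"hand":-1},{"travel":[0,0,-5],"turn":[0,0,0],"hand":-1},{"travel":[0,0,-6.6],"turn":[0,0,0],"hand":-1},{"travel":[0,0,-6.6],"turn":[0,0,0],"hand":-1}])

```text
time_s: 5.0
position: [0.4638, 0.1928, 0.2107]
eef_rot: [[-0.973, 0.232, 0.016], [0.232, 0.973, 0.004], [-0.014, 0.007, -1.0]]
ft_force: [1.0, 0.4, -0.4]
opening: 0.383
grasp_force: 61.8
```

Run:
```python
from h import *
c=read_camera('top')
r=recognise(c,'crate');print(r[0])
go([.41,.49,.2],0)
for o in offcuts(c): print(o)
```

```text
{'position': [0.4142, 0.4677, 0.0064], 'score': 0.73}
travel [3.94, 9.27, 0.11] turn [0.01, 0.03, -1.68]
('offcut1_mid', array([ 0.452, -0.041]), 'yaw', np.float64(7.0), np.float64(0.042), np.float64(0.12), 0.83)
('offcut2_mid', array([0.443, 0.061]), 'yaw', np.float64(-11.1), np.float64(0.095), np.float64(0.051), 0.89)
('offcut3_mid', None)
```

>>> arm_command(motion=[{"travel":[0.8,1.6,0],"turn":[0,0,-0.5],"hand":-1},{"travel":[1.5,3.2,0],"turn":[0,0,-1],"hand":-1},{"travel":[2.2,4.8,0],"turn":[0,0,-1.7],"hand":-1},{"travel":[2.9,6.4,0],"turn":[0,0,-1.7],"hand":-1},{"travel":[3.4,8,0],"turn":[0,0,-1.7],"hand":-1},{"travel":[3.8,9.6,0],"turn":[0,0,-1.7],"hand":-1},{"travel":[3.8,9.6,1.5],"turn":[0,0,-1.7],"hand":-1},{"travel":[3.8,9.6,3],"turn":[0,0,-1.7],"hand":-1},{"travel":[3.8,9.6,4.5],"turn":[0,0,-1.7],"hand":-1},{"travel":[3.8,9.6,5],"turn":[0,0,-1.7],"hand":-1},{"travel":[3.8,9.6,5.2],"turn":[0,0,-1.7],"hand":-1},{"travel":[3.8,9.6,5.2],"turn":[0,0,-1.7],"hand":-1}])

```text
time_s: 6.45
position: [0.4156, 0.4983, 0.0453]
eef_rot: [[-1.0, -0.003, -0.0], [-0.003, 1.0, -0.0], [0.0, -0.0, -1.0]]
ft_force: [0.4, -0.3, -0.6]
opening: 0.385
grasp_force: 61.8
```

>>> arm_command(motion=[{"travel":[0,0,0],"turn":[0,0,0],"hand":0.2},{"travel":[0,0,0],"turn":[0,0,0],"hand":0.2},{"travel":[0,0,0],"turn":[0,0,0],"hand":0.2},{"travel":[0,0,-1.5],"turn":[0,0,0],"hand":0.2},{"travel":[0,0,-3],"turn":[0,0,0],"hand":0.2},{"travel":[0,0,-4.5],"turn":[0,0,0],"hand":0.6},{"travel":[0,0,-5.2],"turn":[0,0,0],"hand":0.6}])

```text
time_s: 7.15
position: [0.4172, 0.5001, 0.2088]
eef_rot: [[-1.0, -0.003, 0.007], [-0.003, 1.0, 0.007], [-0.007, 0.007, -1.0]]
ft_force: [0.0, -0.5, 1.1]
opening: 0.798
grasp_force: 0.0
```

Run:
```python
from h import *
c=read_camera('top');
r=recognise(c,'offcut3_mid');print(r[:1])
for o in offcuts(c): print(o)
s=get_state();print(s['position'],s['opening']);go([.443,.061,.2],-11.3)
```

```text
[{'position': [0.418, 0.4946, 0.0321], 'score': 0.81}]
('offcut1_mid', array([ 0.453, -0.041]), 'yaw', np.float64(6.6), np.float64(0.041), np.float64(0.12), 0.79)
('offcut2_mid', array([0.443, 0.061]), 'yaw', np.float64(-11.1), np.float64(0.095), np.float64(0.051), 0.89)
('offcut3_mid', array([0.426, 0.434]), 'yaw', np.float64(88.5), np.float64(0.25), np.float64(0.308), 0.81)
[0.41494404 0.49785221 0.20014514] 0.8001698059524979
travel [-0.89, -14.56, 0.02] turn [-0.01, -0.01, 1.44]
```

>>> arm_command(motion=[{"travel":[-0.1,-1.6,0],"turn":[0,0,0.5],"hand":0.9},{"travel":[-0.9,-14.6,0],"turn":[0,0,1.4],"hand":0.9},{"travel":[-0.9,-14.6,0],"turn":[0,0,1.4],"hand":0.9},{"travel":[-0.9,-14.6,0],"turn":[0,0,1.4],"hand":0.9},{"travel":[-0.9,-14.6,0],"turn":[0,0,1.4],"hand":0.9},{"travel":[-0.9,-14.6,0],"turn":[0,0,1.4],"hand":0.9},{"travel":[-0.9,-14.6,0],"turn":[0,0,1.4],"hand":0.9},{"travel":[-0.9,-14.6,0],"turn":[0,0,1.4],"hand":0.9},{"travel":[-0.9,-14.6,0],"turn":[0,0,1.4],"hand":0.9},{"travel":[-0.9,-14.6,0],"turn":[0,0,1.4],"hand":0.9},{"travel":[-0.9,-14.6,1.5],"turn":[0,0,1.4],"hand":0.9},{"travel":[-0.9,-14.6,3],"turn":[0,0,1.4],"hand":0.9}])

```text
time_s: 8.6
position: [0.4442, 0.0605, 0.1101]
eef_rot: [[-0.981, 0.192, 0.002], [0.192, 0.981, 0.0], [-0.002, 0.001, -1.0]]
ft_force: [0.0, 0.1, -0.4]
opening: 0.951
grasp_force: 0.0
```

Run:
```python
from h import *
c=read_camera('top');
for o in offcuts(c): print(o)
go([.443,.061,.004],-11.3)
```

```text
('offcut1_mid', array([ 0.453, -0.041]), 'yaw', np.float64(6.6), np.float64(0.041), np.float64(0.12), 0.71)
('offcut2_mid', array([0.143, 0.054]), 'yaw', np.float64(-14.1), np.float64(0.736), np.float64(0.38), 0.41)
('offcut3_mid', array([0.426, 0.435]), 'yaw', np.float64(88.5), np.float64(0.25), np.float64(0.31), 0.71)
travel [-0.03, 0.01, 3.53] turn [-0.0, -0.03, 0.04]
```

>>> arm_command(motion=[{"travel":[0,0,1.5],"turn":[0,0,0],"hand":0.9},{"travel":[0,0,2.8],"turn":[0,0,0],"hand":0.9},{"travel":[0,0,3.4],"turn":[0,0,0],"hand":0.9},{"travel":[0,0,3.4],"turn":[0,0,0],"hand":0.9},{"travel":[0,0,3.4],"turn":[0,0,0],"hand":-1},{"travel":[0,0,3.4],"turn":[0,0,0],"hand":-1},{"travel":[0,0,3.4],"turn":[0,0,0],"hand":-1},{"travel":[0,0,3.4],"turn":[0,0,0],"hand":-1},{"travel":[0,0,3.4],"turn":[0,0,0],"hand":-1},{"travel":[0,0,3.4],"turn":[0,0,0],"hand":-1},{"travel":[0,0,3.4],"turn":[0,0,0],"hand":-1}])

```text
time_s: 9.9
position: [0.4468, 0.0605, 0.0125]
eef_rot: [[-0.982, 0.191, 0.006], [0.191, 0.982, -0.0], [-0.006, 0.001, -1.0]]
ft_force: [-1.0, 0.8, 6.0]
opening: 0.567
grasp_force: 64.4
```

>>> arm_command(motion=[{"travel":[0,0,-0.5],"turn":[0,0,0],"hand":-1},{"travel":[0,0,-2],"turn":[0,0,0],"hand":-1},{"travel":[0,0,-3.6],"turn":[0,0,0],"hand":-1},{"travel":[0,0,-5],"turn":[0,0,0],"hand":-1},{"travel":[0,0,-6.6],"turn":[0,0,0],"hand":-1},{"travel":[0,0,-6.6],"turn":[0,0,0],"hand":-1}])

```text
time_s: 10.5
position: [0.4484, 0.0604, 0.2173]
eef_rot: [[-0.981, 0.191, 0.017], [0.191, 0.982, -0.001], [-0.017, 0.003, -1.0]]
ft_force: [0.8, -0.8, 0.1]
opening: 0.563
grasp_force: 63.6
```

Run:
```python
from h import *
go([.415,.365,.2],0)
```

```text
travel [3.04, 9.75, 0.55] turn [0.01, 0.12, -1.38]
```

>>> arm_command(motion=[{"travel":[0.8,1.6,0],"turn":[0,0,-0.5],"hand":-1},{"travel":[1.4,3.2,0],"turn":[0,0,-1],"hand":-1},{"travel":[1.9,4.8,0],"turn":[0,0,-1.4],"hand":-1},{"travel":[2.4,6.4,0],"turn":[0,0,-1.4],"hand":-1},{"travel":[2.7,8,0],"turn":[0,0,-1.4],"hand":-1},{"travel":[3,9.7,0],"turn":[0,0,-1.4],"hand":-1},{"travel":[3,9.8,0],"turn":[0,0,-1.4],"hand":-1},{"travel":[3,9.8,1.5],"turn":[0,0,-1.4],"hand":-1},{"travel":[3,9.8,3],"turn":[0,0,-1.4],"hand":-1},{"travel":[3,9.8,4.5],"turn":[0,0,-1.4],"hand":-1},{"travel":[3,9.8,5.1],"turn":[0,0,-1.4],"hand":-1},{"travel":[3,9.8,5.1],"turn":[0,0,-1.4],"hand":-1}])

```text
time_s: 11.7
position: [0.409, 0.3638, 0.0502]
eef_rot: [[-1.0, -0.003, -0.007], [-0.003, 1.0, -0.005], [0.007, -0.005, -1.0]]
ft_force: [-0.6, -0.3, 0.1]
opening: 0.568
grasp_force: 63.5
```

>>> arm_command(motion=[{"travel":[0,0,0],"turn":[0,0,0],"hand":0.5},{"travel":[0,0,0],"turn":[0,0,0],"hand":0.5},{"travel":[0,0,0],"turn":[0,0,0],"hand":0.5},{"travel":[0,0,-1.5],"turn":[0,0,0],"hand":0.5},{"travel":[0,0,-3],"turn":[0,0,0],"hand":0.5},{"travel":[0,0,-4.5],"turn":[0,0,0],"hand":0.6},{"travel":[0,0,-5.1],"turn":[0,0,0],"hand":0.7}])

```text
time_s: 12.4
position: [0.4142, 0.3679, 0.2153]
eef_rot: [[-1.0, -0.003, 0.01], [-0.003, 1.0, 0.007], [-0.01, 0.006, -1.0]]
ft_force: [0.4, 0.6, 0.6]
opening: 0.849
grasp_force: 0.0
```

Run:
```python
from h import *
c=read_camera('top');
for o in offcuts(c): print(o)
print(recognise(c,'offcut2_mid')[:1])
go([.453,-.041,.1],6.8)
```

```text
('offcut1_mid', array([ 0.453, -0.041]), 'yaw', np.float64(6.6), np.float64(0.041), np.float64(0.12), 0.66)
('offcut2_mid', array([0.183, 0.368]), 'yaw', np.float64(14.8), np.float64(0.357), np.float64(0.823), 0.59)
('offcut3_mid', array([0.183, 0.37 ]), 'yaw', np.float64(14.8), np.float64(0.358), np.float64(0.825), 0.62)
[{'position': [0.6448, -0.1026, 0.3432], 'score': 0.61}]
travel [-1.35, -13.56, 3.55] turn [-0.01, -0.01, -0.83]
```

>>> arm_command(motion=[{"travel":[-0.2,-1.6,0],"turn":[0,0,0],"hand":0.7},{"travel":[-1.35,-13.6,0],"turn":[0,0,-0.8],"hand":0.7},{"travel":[-1.35,-13.6,0],"turn":[0,0,-0.8],"hand":0.7},{"travel":[-1.35,-13.6,0],"turn":[0,0,-0.8],"hand":0.7},{"travel":[-1.35,-13.6,0],"turn":[0,0,-0.8],"hand":0.7},{"travel":[-1.35,-13.6,0],"turn":[0,0,-0.8],"hand":0.7},{"travel":[-1.35,-13.6,0],"turn":[0,0,-0.8],"hand":0.7},{"travel":[-1.35,-13.6,0],"turn":[0,0,-0.8],"hand":0.7},{"travel":[-1.35,-13.6,0],"turn":[0,0,-0.8],"hand":0.7},{"travel":[-1.35,-13.6,1.2],"turn":[0,0,-0.8],"hand":0.7},{"travel":[-1.35,-13.6,2.6],"turn":[0,0,-0.8],"hand":0.7},{"travel":[-1.35,-13.6,3.6],"turn":[0,0,-0.8],"hand":0.7}])

```text
time_s: 13.85
position: [0.4511, -0.0408, 0.095]
eef_rot: [[-0.993, -0.114, -0.005], [-0.114, 0.993, 0.002], [0.005, 0.002, -1.0]]
ft_force: [-0.0, 0.4, -0.9]
opening: 0.852
grasp_force: 0.0
```

Run:
```python
from h import *
c=read_camera('top'); d=read_camera('scene')
print([recognise(d,'offcut%d_mid'%i)[:2] for i in(1,2)])
go([.453,-.041,.005],6.8)
```

```text
[[{'position': [0.4554, -0.0388, 0.0235], 'score': 0.64}], [{'position': [0.4177, 0.3651, 0.0347], 'score': 0.84}]]
travel [-0.02, -0.01, 3.11] turn [0.01, -0.02, -0.02]
```

Offcut2 is in the crate and offcut1 has not moved.

>>> arm_command(motion=[{"travel":[0,0,1.5],"turn":[0,0,0],"hand":0.7},{"travel":[0,0,2.6],"turn":[0,0,0],"hand":0.7},{"travel":[0,0,3.1],"turn":[0,0,0],"hand":0.7},{"travel":[0,0,3.1],"turn":[0,0,0],"hand":0.7},{"travel":[0,0,3.1],"turn":[0,0,0],"hand":-1},{"travel":[0,0,3.1],"turn":[0,0,0],"hand":-1},{"travel":[0,0,3.1],"turn":[0,0,0],"hand":-1},{"travel":[0,0,3.1],"turn":[0,0,0],"hand":-1},{"travel":[0,0,3.1],"turn":[0,0,0],"hand":-1},{"travel":[0,0,3.1],"turn":[0,0,0],"hand":-1},{"travel":[0,0,3.1],"turn":[0,0,0],"hand":-1}])

```text
time_s: 15.15
position: [0.4561, -0.0422, 0.0092]
eef_rot: [[-0.993, -0.115, 0.005], [-0.115, 0.993, -0.001], [-0.005, -0.002, -1.0]]
ft_force: [-0.7, 0.9, 6.2]
opening: 0.473
grasp_force: 62.2
```

>>> arm_command(motion=[{"travel":[0,0,-0.5],"turn":[0,0,0],"hand":-1},{"travel":[0,0,-2],"turn":[0,0,0],"hand":-1},{"travel":[0,0,-3.6],"turn":[0,0,0],"hand":-1},{"travel":[0,0,-5],"turn":[0,0,0],"hand":-1},{"travel":[0,0,-6.6],"turn":[0,0,0],"hand":-1},{"travel":[0,0,-6.6],"turn":[0,0,0],"hand":-1}])

```text
time_s: 15.75
position: [0.4579, -0.0427, 0.2141]
eef_rot: [[-0.993, -0.115, 0.016], [-0.115, 0.993, -0.004], [-0.016, -0.006, -1.0]]
ft_force: [0.0, 0.7, 0.4]
opening: 0.479
grasp_force: 61.4
```

Run:
```python
from h import *
go([.415,.43,.2],0)
```

```text
travel [-0.38, 15.82, 0.38] turn [-0.04, 0.11, 0.82]
```

>>> arm_command(motion=[{"travel":[0,1.6,0],"turn":[0,0,0.4],"hand":-1},{"travel":[-0.4,15.8,0],"turn":[0,0,0.8],"hand":-1},{"travel":[-0.4,15.8,0],"turn":[0,0,0.8],"hand":-1},{"travel":[-0.4,15.8,0],"turn":[0,0,0.8],"hand":-1},{"travel":[-0.4,15.8,0],"turn":[0,0,0.8],"hand":-1},{"travel":[-0.4,15.8,0],"turn":[0,0,0.8],"hand":-1},{"travel":[-0.4,15.8,0],"turn":[0,0,0.8],"hand":-1},{"travel":[-0.4,15.8,0],"turn":[0,0,0.8],"hand":-1},{"travel":[-0.4,15.8,0],"turn":[0,0,0.8],"hand":-1},{"travel":[-0.4,15.8,0],"turn":[0,0,0.8],"hand":-1},{"travel":[-0.4,15.8,0],"turn":[0,0,0.8],"hand":-1},{"travel":[-0.4,15.8,1.5],"turn":[0,0,0.8],"hand":-1}])

```text
time_s: 16.95
position: [0.4147, 0.4341, 0.1666]
eef_rot: [[-1.0, -0.005, 0.012], [-0.005, 1.0, 0.009], [-0.012, 0.009, -1.0]]
ft_force: [0.9, 0.2, 0.3]
opening: 0.475
grasp_force: 61.4
```

>>> arm_command(motion=[{"travel":[0,0,1.5],"turn":[0,0,0],"hand":-1},{"travel":[0,0,2.9],"turn":[0,0,0],"hand":-1},{"travel":[0,0,2.9],"turn":[0,0,0],"hand":-1},{"travel":[0,0,2.9],"turn":[0,0,0],"hand":0.3},{"travel":[0,0,2.9],"turn":[0,0,0],"hand":0.3},{"travel":[0,0,2.9],"turn":[0,0,0],"hand":0.3},{"travel":[0,0,1.5],"turn":[0,0,0],"hand":0.3},{"travel":[0,0,0],"turn":[0,0,0],"hand":0.3},{"travel":[0,0,-1.5],"turn":[0,0,0],"hand":0.3},{"travel":[0,0,-3],"turn":[0,0,0],"hand":0},{"travel":[0,0,-4],"turn":[0,0,0],"hand":0},{"travel":[0,0,-4],"turn":[0,0,0],"hand":0}])

```text
time_s: 18.15
position: [0.4135, 0.4326, 0.2894]
eef_rot: [[-1.0, -0.004, 0.012], [-0.003, 1.0, 0.01], [-0.012, 0.01, -1.0]]
ft_force: [0.6, -0.2, -0.3]
opening: 0.501
grasp_force: 0.0
```

Run:
```python
from h import *
c=read_camera('scene'); 
print([recognise(c,'offcut%d_mid'%i)[:2] for i in(1,2,3)])
go([.458,-.167,.28],-4)
```

```text
[[{'position': [0.4191, 0.4351, 0.032], 'score': 0.72}, {'position': [0.7535, 0.1453, 0.2071], 'score': 0.28}], [{'position': [0.4197, 0.3637, 0.0341], 'score': 0.81}, {'position': [0.6243, 0.5006, 0.1619], 'score': 0.18}], [{'position': [0.4201, 0.5064, 0.0325], 'score': 0.85}, {'position': [0.5032, -0.2232, 0.1222], 'score': 0.5}]]
travel [-1.51, -19.91, -0.03] turn [-0.01, -0.01, 0.52]
```

>>> arm_command(motion=[{"travel":[-0.1,-1.6,0],"turn":[0,0,0.2],"hand":0},{"travel":[-1.5,-19.9,0],"turn":[0,0,0.5],"hand":0},{"travel":[-1.5,-19.9,0],"turn":[0,0,0.5],"hand":0},{"travel":[-1.5,-19.9,0],"turn":[0,0,0.5],"hand":0},{"travel":[-1.5,-19.9,0],"turn":[0,0,0.5],"hand":0},{"travel":[-1.5,-19.9,0],"turn":[0,0,0.5],"hand":0},{"travel":[-1.5,-19.9,0],"turn":[0,0,0.5],"hand":0},{"travel":[-1.5,-19.9,0],"turn":[0,0,0.5],"hand":0},{"travel":[-1.5,-19.9,0],"turn":[0,0,0.5],"hand":0},{"travel":[-1.5,-19.9,0],"turn":[0,0,0.5],"hand":0},{"travel":[-1.5,-19.9,0],"turn":[0,0,0.5],"hand":0},{"travel":[-1.5,-19.9,0],"turn":[0,0,0.5],"hand":0}])

```text
time_s: 19.55
position: [0.457, -0.1674, 0.2775]
eef_rot: [[-0.998, 0.067, -0.002], [0.067, 0.998, 0.001], [0.002, 0.001, -1.0]]
ft_force: [1.8, 0.5, 0.3]
opening: 0.503
grasp_force: 0.0
```

>>> arm_command(motion=[{"travel":[0,0,0],"turn":[0,0,0],"hand":0},{"travel":[0,0,0],"turn":[0,0,0],"hand":0}])

```text
time_s: 19.75
position: [0.4571, -0.1663, 0.2773]
eef_rot: [[-0.998, 0.069, -0.003], [0.069, 0.998, 0.002], [0.003, 0.002, -1.0]]
ft_force: [-0.0, 0.2, 0.1]
opening: 0.499
grasp_force: 0.0
```

Run:
```python
from h import *
w=read_camera('wrist'); save(w,'w1'); print(get_state()['position'], np.array(w['R']).round(2).tolist(), (-np.array(w['R']).T@w['t']).round(3), w['mtx'])
go([.458,-.167,.141],-4)
```

```text
[ 0.45736105 -0.16530145  0.27767398] [[0.07, 1.0, 0.0], [0.95, -0.07, 0.31], [0.3, -0.02, -0.95]] [ 0.378 -0.16   0.42 ] [[325.1922621    0.         279.51313461]
 [  0.         325.1922621  206.98623587]
 [  0.           0.           1.        ]]
travel [-0.04, -0.06, 4.56] turn [0.01, -0.02, 0.02]
```

View pics/w1.png

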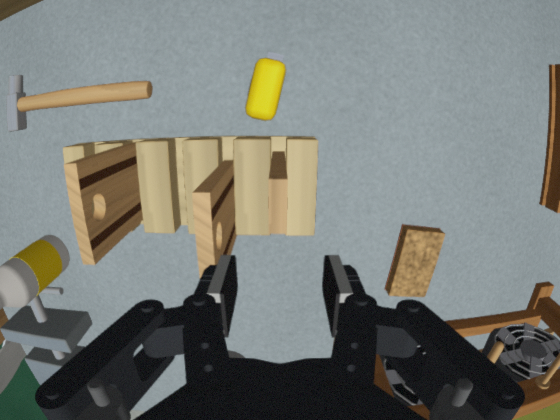

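The wrist view shows the split's strip at (279,195), laterally midway between the fingers (mid 280), so I can descend. The sound boards are at (105,200) and (215,215).

>>> arm_command(motion=[{"travel":[0,-0.05,1.5],"turn":[0,0,0],"hand":0},{"travel":[0,-0.05,3],"turn":[0,0,0],"hand":0},{"travel":[0,-0.05,4.2],"turn":[0,0,0],"hand":0},{"travel":[0,-0.05,4.5],"turn":[0,0,0],"hand":0},{"travel":[0,-0.05,4.5],"turn":[0,0,0],"hand":0},{"travel":[0,-0.05,4.5],"turn":[0,0,0],"hand":-1},{"travel":[0,-0.05,4.5],"turn":[0,0,0],"hand":-1},{"travel":[0,-0.05,4.5],"turn":[0,0,0],"hand":-1},{"travel":[0,-0.05,4.5],"turn":[0,0,0],"hand":-1},{"travel":[0,-0.05,4.5],"turn":[0,0,0],"hand":-1},{"travel":[0,-0.05,4.5],"turn":[0,0,0],"hand":-1}])

```text
time_s: 20.9
position: [0.4597, -0.168, 0.1474]
eef_rot: [[-0.998, 0.067, 0.005], [0.067, 0.998, -0.002], [-0.005, -0.002, -1.0]]
ft_force: [0.4, 0.9, 6.5]
opening: 0.161
grasp_force: 60.6
```

>>> arm_command(motion=[{"travel":[0,0,-0.3],"turn":[0,0,0],"hand":-1},{"travel":[0,0,-1],"turn":[0,0,0],"hand":-1},{"travel":[0,0,-2.2],"turn":[0,0,0],"hand":-1},{"travel":[0,0,-3.6],"turn":[0,0,0],"hand":-1},{"travel":[0,0,-5],"turn":[0,0,0],"hand":-1},{"travel":[0,0,-5],"turn":[0,0,0],"hand":-1}])

```text
time_s: 21.5
position: [0.4603, -0.1686, 0.3027]
eef_rot: [[-0.998, 0.067, 0.011], [0.067, 0.998, -0.006], [-0.012, -0.006, -1.0]]
ft_force: [0.8, -0.5, -0.1]
opening: 0.165
grasp_force: 59.7
```

Run:
```python
from h import *
go([.415,.435,.30],0)
```

```text
travel [2.85, 19.97, -0.06] turn [-0.04, 0.08, -0.48]
```

>>> arm_command(motion=[{"travel":[0.2,1.6,0],"turn":[0,0,-0.2],"hand":-1},{"travel":[2.9,20,0],"turn":[0,0,-0.5],"hand":-1},{"travel":[2.9,20,0],"turn":[0,0,-0.5],"hand":-1},{"travel":[2.9,20,0],"turn":[0,0,-0.5],"hand":-1},{"travel":[2.9,20,0],"turn":[0,0,-0.5],"hand":-1},{"travel":[2.9,20,0],"turn":[0,0,-0.5],"hand":-1},{"travel":[2.9,20,0],"turn":[0,0,-0.5],"hand":-1},{"travel":[2.9,20,0],"turn":[0,0,-0.5],"hand":-1},{"travel":[2.9,20,0],"turn":[0,0,-0.5],"hand":-1},{"travel":[2.9,20,0],"turn":[0,0,-0.5],"hand":-1},{"travel":[2.9,20,0],"turn":[0,0,-0.5],"hand":-1},{"travel":[2.9,20,0],"turn":[0,0,-0.5],"hand":-1}])

```text
time_s: 22.7
position: [0.4107, 0.4312, 0.2937]
eef_rot: [[-1.0, -0.004, -0.0], [-0.004, 1.0, -0.001], [0.001, -0.001, -1.0]]
ft_force: [0.7, -0.0, -0.2]
opening: 0.161
grasp_force: 59.7
```

>>> arm_command(motion=[{"travel":[0,0,0],"turn":[0,-1,0],"hand":-1},{"travel":[0.4,0,0],"turn":[0,-2,0],"hand":-1},{"travel":[0.8,0,0],"turn":[0,-3,0],"hand":-1},{"travel":[1.2,0,1],"turn":[0,-4,0],"hand":-1},{"travel":[1.4,0,2],"turn":[0,-5,0],"hand":-1},{"travel":[1.4,0,3],"turn":[0,-6,0],"hand":-1},{"travel":[1.4,0,4],"turn":[0,-6.25,0],"hand":-1},{"travel":[1.4,0,4.6],"turn":[0,-6.25,0],"hand":-1},{"travel":[1.4,0,4.6],"turn":[0,-6.25,0],"hand":-1}])

```text
time_s: 23.6
position: [0.3677, 0.4268, 0.151]
eef_rot: [[-0.647, -0.003, 0.763], [-0.008, 1.0, -0.002], [-0.763, -0.007, -0.647]]
ft_force: [-0.4, -0.6, -0.3]
opening: 0.161
grasp_force: 59.8
```

Run:
```python
from h import *
s=get_state(); R=np.array(s['eef_rot']); p=np.array(s['position'])
print(p, 'mid',p+.055*R[:,2],'bottom',p+.135*R[:,2],s['ft_force'])
```

```text
[0.3676606  0.42676932 0.15098735] mid [0.40961275 0.42664742 0.11542049] bottom [0.47063407 0.42647011 0.06368686] [-0.37188586 -0.63034676 -0.33767044]
```

Good. Release and retreat backwards along the tool.

>>> arm_command(motion=[{"travel":[0,0,0],"turn":[0,0,0],"hand":-0.1},{"travel":[0,0,0],"turn":[0,0,0],"hand":-0.1},{"travel":[0,0,0],"turn":[0,0,0],"hand":-0.1},{"travel":[0,0,-1.5],"turn":[0,0,0],"hand":-0.1},{"travel":[0,0,-3],"turn":[0,0,0],"hand":-0.1},{"travel":[0,0,-4],"turn":[0,1,0],"hand":-0.1},{"travel":[0,0,-5],"turn":[0,2,0],"hand":-0.1},{"travel":[0,0,-5],"turn":[0,3,0],"hand":-0.1},{"travel":[0,0,-5],"turn":[0,4,0],"hand":-0.1},{"travel":[0,0,-5],"turn":[0,5,0],"hand":-0.1},{"travel":[0,0,-5],"turn":[0,6,0],"hand":-0.1},{"travel":[0,0,-5],"turn":[0,6.2,0],"hand":-0.1}])

```text
time_s: 24.8
position: [0.2574, 0.4291, 0.255]
eef_rot: [[-1.0, 0.0, 0.008], [0.0, 1.0, 0.003], [-0.008, 0.003, -1.0]]
ft_force: [-0.0, 0.2, -0.8]
opening: 0.454
grasp_force: 0.0
```

Run:
```python
from h import *
s=get_state(); print(s['position'])
c=read_camera('scene'); 
for k in ('split1_mid','offcut1_mid','offcut2_mid','offcut3_mid'): print(k,recognise(c,k)[:2])
t=read_camera('top')
cv2.imwrite('pics/c3.png',np.hstack([cv2.resize(t['pixels'][180:280,70:190,::-1],(360,300)),cv2.resize(c['pixels'][200:300,340:460,::-1],(360,300))]))
go([.425,-.2,.32],-4)
```

```text
[0.25740202 0.42907262 0.25500651]
split1_mid [{'position': [0.4595, -0.3463, 0.1227], 'score': 0.72}]
offcut1_mid [{'position': [0.4262, 0.4383, 0.0332], 'score': 0.55}]
offcut2_mid [{'position': [0.4183, 0.3637, 0.0337], 'score': 0.54}]
offcut3_mid []
travel [-5.63, -20.99, -2.2] turn [0.0, 0.06, 0.53]
```

View pics/c3.png

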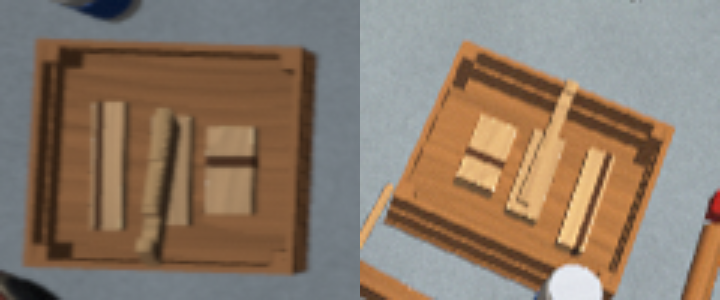

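The split strip lies in the crate, one end resting on the near wall, from (165,110) to (150,255) in the left crop, with its centre well inside. The three offcuts are flat on the crate floor. On to board A.

Run:
```python
from h import *
go([.458,-.230,.28],-4)
```

```text
travel [-6.71, -22.0, -0.86] turn [0.0, 0.06, 0.53]
```

>>> arm_command(motion=[{"travel":[0,-1,-0.9],"turn":[0,0,0.2],"hand":0},{"travel":[-3.3,-11,-0.9],"turn":[0,0,0.5],"hand":0},{"travel":[-3.3,-11,-0.9],"turn":[0,0,0.5],"hand":0},{"travel":[-3.3,-11,-0.9],"turn":[0,0,0.5],"hand":0},{"travel":[-6.7,-22,-0.9],"turn":[0,0,0.5],"hand":0},{"travel":[-6.7,-22,-0.9],"turn":[0,0,0.5],"hand":0},{"travel":[-6.7,-22,-0.9],"turn":[0,0,0.5],"hand":0},{"travel":[-6.7,-22,-0.9],"turn":[0,0,0.5],"hand":0},{"travel":[-6.7,-22,-0.9],"turn":[0,0,0.5],"hand":0},{"travel":[-6.7,-22,-0.9],"turn":[0,0,0.5],"hand":0},{"travel":[-6.7,-22,-0.9],"turn":[0,0,0.5],"hand":0},{"travel":[-6.7,-22,-0.9],"turn":[0,0,0.5],"hand":0}])

```text
time_s: 26.3
position: [0.4238, -0.1258, 0.281]
eef_rot: [[-0.998, 0.066, 0.008], [0.066, 0.998, -0.001], [-0.008, -0.0, -1.0]]
ft_force: [0.5, 0.2, 0.4]
opening: 0.498
grasp_force: 0.0
```

Run:
```python
from h import *
go([.458,-.230,.28],-4)
```

```text
travel [-1.36, -3.39, 0.05] turn [-0.0, 0.06, 0.03]
```

>>> arm_command(motion=[{"travel":[-0.7,-1.5,0],"turn":[0,0,0],"hand":0},{"travel":[-1.2,-3,0],"turn":[0,0,0],"hand":0},{"travel":[-1.3,-3.4,0],"turn":[0,0,0],"hand":0},{"travel":[-1.3,-3.4,0],"turn":[0,0,0],"hand":0},{"travel":[-1.3,-3.4,0],"turn":[0,0,0],"hand":0}])

```text
time_s: 26.8
position: [0.4558, -0.2273, 0.281]
eef_rot: [[-0.998, 0.065, 0.007], [0.065, 0.998, 0.001], [-0.007, 0.001, -1.0]]
ft_force: [-0.2, 0.3, -0.0]
opening: 0.499
grasp_force: 0.0
```

```bash
cat >> h.py <<'E'
def wproj(w,X):
    p=np.array(w['R'])@X+w['t']; r=np.hypot(p[0],p[1]); th=np.arctan2(r,p[2]); f=w['mtx'][0,0]
    return (w['mtx'][:2,2]+f*th*p[:2]/r).round(1)
E
python3 - <<'E'
from h import *
w=read_camera('wrist'); im=w['pixels'][:,:,::-1].copy()
for c,col in(((.491,-.232),(0,0,255)),((.454,-.354),(255,0,0))):
    ax=np.array([np.cos(-.073),np.sin(-.073)])
    for s in(-.05,.05):
        for t in (-.0075,.0075):
            q=np.array([*(np.array(c)+s*ax+t*np.array([-ax[1],ax[0]])),.172]); u=wproj(w,q); cv2.circle(im,tuple(int(v) for v in u),3,col,1)
cv2.imwrite('pics/w2.png',im)
print(recognise(w,'board1_hole'))
go([.458,-.230,.135],-4)
E
```

```text
[{'position': [0.452, -0.3519, 0.1373], 'score': 0.6}]
travel [-0.04, -0.1, 4.88] turn [0.0, 0.05, 0.04]
```

View pics/w2.png

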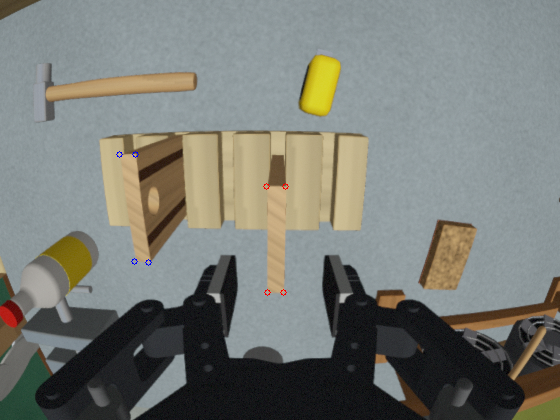

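The projected corners (red at (275,186)–(275,292), blue at (127,154)–(141,262)) sit on both boards' top faces, so the estimates hold.

>>> arm_command(motion=[{"travel":[0,-0.1,1.5],"turn":[0,0,0],"hand":0},{"travel":[0,-0.1,3],"turn":[0,0,0],"hand":0},{"travel":[0,-0.1,4.3],"turn":[0,0,0],"hand":0},{"travel":[0,-0.1,4.9],"turn":[0,0,0],"hand":0},{"travel":[0,-0.1,4.9],"turn":[0,0,0],"hand":0},{"travel":[0,-0.1,4.9],"turn":[0,0,0],"hand":0},{"travel":[0,-0.1,4.9],"turn":[0,0,0],"hand":-1},{"travel":[0,-0.1,4.9],"turn":[0,0,0],"hand":-1},{"travel":[0,-0.1,4.9],"turn":[0,0,0],"hand":-1},{"travel":[0,-0.1,4.9],"turn":[0,0,0],"hand":-1},{"travel":[0,-0.1,4.9],"turn":[0,0,0],"hand":-1},{"travel":[0,-0.1,4.9],"turn":[0,0,0],"hand":-1}], grip_force=90)

```text
time_s: 28.1
position: [0.4579, -0.2322, 0.1366]
eef_rot: [[-0.998, 0.067, 0.01], [0.067, 0.998, -0.001], [-0.01, -0.0, -1.0]]
ft_force: [-0.5, 2.2, 6.3]
opening: 0.165
grasp_force: 88.6
```

Run:
```python
from h import *
s=get_state(); print(s['position'],s['opening'],s['grasp_force'],s['ft_force'],s['joints'])
```

```text
[ 0.45790155 -0.23224755  0.13661527] 0.16541009050906866 88.57611894607544 [-0.49861801  2.18933415  6.26058147] [ -35.3574025    -8.33135087  112.67369751    0.28942757   75.15748906
 -121.6115598 ]
```

>>> arm_command(motion=[{"travel":[0,0,-0.3],"turn":[0,0,0],"hand":-1},{"travel":[0,0,-1],"turn":[0,0,0],"hand":-1},{"travel":[0,0,-2.2],"turn":[0,0,0],"hand":-1},{"travel":[0,0,-3.6],"turn":[0,0,0],"hand":-1},{"travel":[0,0,-5.2],"turn":[0,0,0],"hand":-1},{"travel":[0,0,-5.8],"turn":[0,0,0],"hand":-1},{"travel":[0,0,-5.8],"turn":[0,0,0],"hand":-1}])

```text
time_s: 28.8
position: [0.4567, -0.2329, 0.313]
eef_rot: [[-0.998, 0.067, 0.013], [0.067, 0.998, -0.005], [-0.014, -0.004, -1.0]]
ft_force: [0.3, 0.3, -1.3]
opening: 0.159
grasp_force: 87.8
```

Run:
```python
from h import *
s=get_state(); print(s['position'])
go([.46,.04,.31],-95.5)
```

```text
[ 0.45674074 -0.2328616   0.31300304]
travel [0.5, 9.08, 0.06] turn [0.06, 0.1, 11.46]
```

>>> arm_command(motion=[{"travel":[0.5,0.8,0],"turn":[0,0,1],"hand":-1},{"travel":[0.5,1.6,0],"turn":[0,0,2],"hand":-1},{"travel":[0.5,2.4,0],"turn":[0,0,3],"hand":-1},{"travel":[0.5,3.2,0],"turn":[0,0,4],"hand":-1},{"travel":[0.5,4,0],"turn":[0,0,5],"hand":-1},{"travel":[0.5,4.8,0],"turn":[0,0,6],"hand":-1},{"travel":[0.5,5.6,0],"turn":[0,0,7],"hand":-1},{"travel":[0.5,6.4,0],"turn":[0,0,8],"hand":-1},{"travel":[0.5,7.2,0],"turn":[0,0,9],"hand":-1},{"travel":[0.5,8,0],"turn":[0,0,10],"hand":-1},{"travel":[0.5,8.8,0],"turn":[0,0,11],"hand":-1},{"travel":[0.5,9.1,0],"turn":[0,0,11.5],"hand":-1}])

```text
time_s: 30.0
position: [0.4577, 0.0434, 0.3054]
eef_rot: [[0.103, 0.995, 0.003], [0.995, -0.103, 0.001], [0.001, 0.003, -1.0]]
ft_force: [0.1, -0.8, -1.5]
opening: 0.163
grasp_force: 87.8
```

Run:
```python
from h import *
s=get_state(); print(s['position'],s['joints'])
go([.540,.056,.24],-95.5)
```

```text
[0.45767687 0.04339759 0.30536927] [-3.91084907e+00 -2.24272610e+01  1.07901968e+02  6.41491618e-02
  9.43658400e+01  2.01659255e+00]
travel [0.7, 2.68, 2.19] turn [0.02, -0.01, -0.05]
```

>>> arm_command(motion=[{"travel":[0.7,0,1.2],"turn":[0,0,0],"hand":-1},{"travel":[0.7,0.5,2.2],"turn":[0,0,0],"hand":-1},{"travel":[0.7,1.5,2.2],"turn":[0,0,0],"hand":-1},{"travel":[0.7,2.2,2.2],"turn":[0,0,0],"hand":-1},{"travel":[0.7,2.6,2.2],"turn":[0,0,0],"hand":-1},{"travel":[0.7,2.6,2.2],"turn":[0,0,0],"hand":-1},{"travel":[0.7,2.6,2.2],"turn":[0,0,0],"hand":-1}])

```text
time_s: 30.7
position: [0.5381, 0.0546, 0.2419]
eef_rot: [[0.101, 0.995, 0.005], [0.995, -0.101, 0.0], [0.001, 0.005, -1.0]]
ft_force: [0.9, -0.5, -1.8]
opening: 0.164
grasp_force: 88.2
```

```bash
cat >> h.py <<'E'
def holeinfo(off,pegmid):
    s=get_state(); R=np.array(s['eef_rot']); p=np.array(s['position'])
    h=p+R@np.array(off); a=np.array([.9954,-.0958,0]); d=h-pegmid; al=d@a; lat=d@np.array([.0958,.9954,0])
    print('hole',h.round(4),'along',al.round(4),'lat',lat.round(4),'dz to axis',(h[2]-(.24-al*np.tan(np.radians(6)))).round(4),'F',np.round(s['ft_force'],1))
    return h
E
python3 - <<'E'
from h import *
h=holeinfo([-.033,0,-.0075],np.array([.624,.015,.24]))
w=read_camera('wrist'); s=read_camera('scene')
t=read_camera('top')
for c in (s,t): print(proj(c,h).round(1),proj(c,np.array([.5747,.0195,.245])).round(1))
A=cv2.resize(w['pixels'][:,:,::-1],(440,330)); 
u,v=proj(s,h).astype(int); B=cv2.resize(s['pixels'][v-50:v+50,u-50:u+50,::-1],(360,360),interpolation=cv2.INTER_CUBIC)
A=cv2.copyMakeBorder(A,0,30,0,0,cv2.BORDER_CONSTANT); cv2.imwrite('pics/p1.png',np.hstack([A,B]))
E
```

```text
hole [0.5347 0.0218 0.2493] along -0.0895 lat -0.0018 dz to axis -0.0001 F [ 0.9 -0.5 -1.8]
[287.4 215.9] [281.9 225.5]
[250.6 191.9] [251.5 178.3]
```

View pics/p1.png

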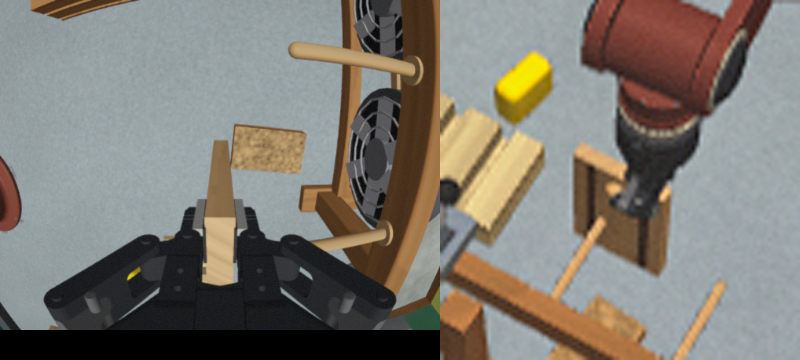

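The right-hand view shows the peg tip at (603,218) in front of the hole, near (615,185). Alignment agrees with the numbers, so I thread it on along the peg's slope.

>>> arm_command(motion=[{"travel":[0.05,0.5,0.05],"turn":[0,0,0],"hand":-1},{"travel":[0.05,1,0.1],"turn":[0,0,0],"hand":-1},{"travel":[0.05,1.5,0.15],"turn":[0,0,0],"hand":-1},{"travel":[0.05,1.8,0.18],"turn":[0,0,0],"hand":-1},{"travel":[0.05,1.8,0.18],"turn":[0,0,0],"hand":-1},{"travel":[0.05,1.8,0.18],"turn":[0,0,0],"hand":-1}])

```text
time_s: 31.45
position: [0.5923, 0.0507, 0.2377]
eef_rot: [[0.101, 0.995, 0.007], [0.995, -0.101, 0.0], [0.001, 0.006, -1.0]]
ft_force: [0.1, 0.4, -0.9]
opening: 0.162
grasp_force: 88.3
```

Run:
```python
from h import *
h=holeinfo([-.033,0,-.0075],np.array([.624,.015,.24]))
w=read_camera('wrist'); s=read_camera('scene')
A=cv2.resize(w['pixels'][150:400,150:400,::-1],(360,360))
u,v=proj(s,h).astype(int); B=cv2.resize(s['pixels'][v-40:v+40,u-40:u+40,::-1],(360,360),interpolation=cv2.INTER_CUBIC)
cv2.imwrite('pics/p2.png',np.hstack([A,B]))
```

```text
hole [0.5889 0.0179 0.2452] along -0.0352 lat -0.0005 dz to axis 0.0015 F [ 0.1  0.4 -0.9]
```

View pics/p2.png

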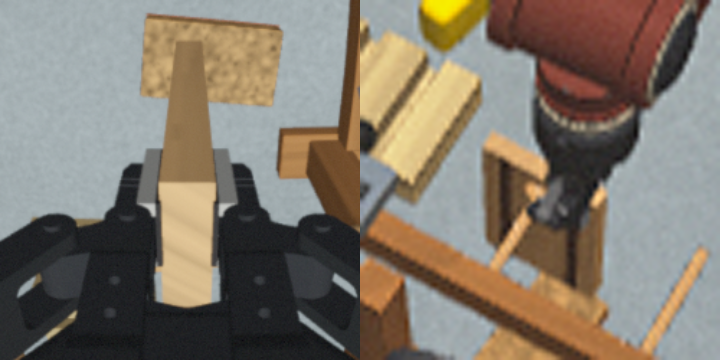

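The peg runs into the hole at (530,205) in the right view with no contact force. Continue to mid-peg and lower.

>>> arm_command(motion=[{"travel":[0,0.5,0.05],"turn":[0,0,0],"hand":-1},{"travel":[0,1,0.1],"turn":[0,0,0],"hand":-1},{"travel":[0,1.3,0.15],"turn":[0,0,0],"hand":-1},{"travel":[0,1.3,0.3],"turn":[0,0,0],"hand":-1},{"travel":[0,1.3,0.4],"turn":[0,0,0],"hand":-1},{"travel":[0,1.3,0.4],"turn":[0,0,0],"hand":-1}])

```text
time_s: 32.15
position: [0.6307, 0.0468, 0.2249]
eef_rot: [[0.101, 0.995, 0.005], [0.995, -0.101, 0.0], [0.001, 0.005, -1.0]]
ft_force: [-0.3, -0.1, -1.6]
opening: 0.162
grasp_force: 88.3
```

Run:
```python
from h import *
h=holeinfo([-.033,0,-.0075],np.array([.624,.015,.24]))
```

```text
hole [0.6273 0.014  0.2324] along 0.0034 lat -0.0007 dz to axis -0.0073 F [-0.3 -0.1 -1.6]
```

>>> arm_command(motion=[{"travel":[0,0,0.05],"turn":[0,0,0],"hand":-0.4},{"travel":[0,0,0.05],"turn":[0,0,0],"hand":-0.3},{"travel":[0,0,0.05],"turn":[0,0,0],"hand":-0.3},{"travel":[0,0,0.05],"turn":[0,0,0],"hand":-0.3},{"travel":[0,0,-0.8],"turn":[0,0,0],"hand":-0.3},{"travel":[0,0,-2],"turn":[0,0,0],"hand":-0.3},{"travel":[0,0,-3.5],"turn":[0,0,0],"hand":-0.3},{"travel":[0,0,-3.5],"turn":[0,0,0],"hand":0},{"travel":[0,-1.5,-3.5],"turn":[0,0,-1],"hand":0},{"travel":[0,-3,-3.5],"turn":[0,0,-2],"hand":0},{"travel":[0,-4.5,-3.5],"turn":[0,0,-3],"hand":0},{"travel":[0,-5.5,-3.5],"turn":[0,0,-4],"hand":0}])

```text
time_s: 33.35
position: [0.4647, 0.0637, 0.3297]
eef_rot: [[-0.447, 0.895, 0.007], [0.895, 0.447, 0.0], [-0.003, 0.007, -1.0]]
ft_force: [-0.3, 0.6, 0.0]
opening: 0.498
grasp_force: 0.0
```

Run:
```python
from h import *
s=read_camera('scene'); t=read_camera('top')
for c in (s,t):
    for k in ('board1_hole','board1_mid'): print(k,[(np.round(r['position'],3).tolist(),round(r['score'],2)) for r in recognise(c,k)])
u,v=proj(s,np.array([.624,.015,.2])).astype(int); B=cv2.resize(s['pixels'][v-60:v+60,u-60:u+60,::-1],(360,360),interpolation=cv2.INTER_CUBIC)
u,v=proj(t,np.array([.624,.015,.2])).astype(int); A=cv2.resize(t['pixels'][v-50:v+70,u-60:u+60,::-1],(360,360),interpolation=cv2.INTER_CUBIC)
cv2.imwrite('pics/p3.png',np.hstack([A,B]))
go([.421,-.352,.28],-4)
```

```text
board1_hole [([0.462, -0.348, 0.122], 0.91), ([0.642, 0.033, 0.026], 0.68), ([0.406, 0.411, 0.004], 0.31)]
board1_mid [([0.464, -0.35, 0.126], 0.76), ([0.581, -0.544, 0.116], 0.25)]
board1_hole [([0.453, -0.347, 0.143], 0.95)]
board1_mid [([0.452, -0.347, 0.145], 0.87)]
travel [-11.74, -7.5, 1.65] turn [0.03, 0.05, -7.48]
```

View pics/p3.png

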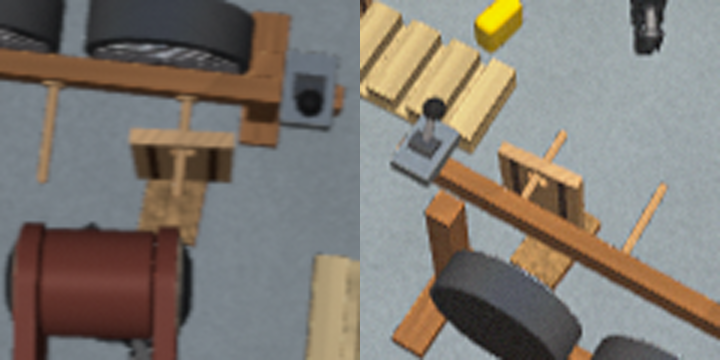

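Board A hangs on peg3: its top edge is level at (183,140) in the left crop and the peg passes through it. Next, board B.

>>> arm_command(motion=[{"travel":[-1.4,-0.9,0.2],"turn":[0,0,-1],"hand":0},{"travel":[-2.7,-1.7,0.4],"turn":[0,0,-2],"hand":0},{"travel":[-4,-2.5,0.6],"turn":[0,0,-3],"hand":0},{"travel":[-5.3,-3.3,0.8],"turn":[0,0,-4],"hand":0},{"travel":[-6.6,-4.2,1],"turn":[0,0,-5],"hand":0},{"travel":[-7.9,-5,1.2],"turn":[0,0,-6],"hand":0},{"travel":[-9.2,-5.8,1.4],"turn":[0,0,-7],"hand":0},{"travel":[-10.5,-6.7,1.6],"turn":[0,0,-7.5],"hand":0},{"travel":[-11.7,-7.5,1.6],"turn":[0,0,-7.5],"hand":0},{"travel":[-11.7,-7.5,1.6],"turn":[0,0,-7.5],"hand":0},{"travel":[-11.7,-7.5,1.6],"turn":[0,0,-7.5],"hand":0},{"travel":[-11.7,-7.5,1.6],"turn":[0,0,-7.5],"hand":0}])

```text
time_s: 34.85
position: [0.4206, -0.3507, 0.2811]
eef_rot: [[-0.998, 0.067, 0.007], [0.067, 0.998, 0.001], [-0.006, 0.002, -1.0]]
ft_force: [0.7, -0.1, 0.7]
opening: 0.498
grasp_force: 0.0
```

Run:
```python
from h import *
w=read_camera('wrist'); im=w['pixels'][:,:,::-1].copy()
for c,col in(((.454,-.354),(255,0,0)),):
    ax=np.array([np.cos(-.073),np.sin(-.073)])
    for s in(-.05,.05):
        for t in (-.0075,.0075):
            q=np.array([*(np.array(c)+s*ax+t*np.array([-ax[1],ax[0]])),.172]); u=wproj(w,q); cv2.circle(im,tuple(int(v) for v in u),3,col,1)
cv2.imwrite('pics/w3.png',im[120:320,180:380])
print(get_state()['position'])
go([.421,-.352,.135],-4)
```

```text
[ 0.42072846 -0.35012352  0.28136177]
travel [0.02, -0.07, 4.88] turn [0.01, 0.05, 0.03]
```

View pics/w3.png

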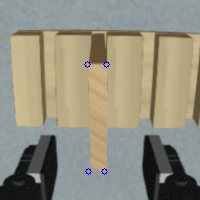

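The circles (87–107,64) and (88–105,172) lie on board B's corners. Descend and grip.

>>> arm_command(motion=[{"travel":[0,-0.05,1.5],"turn":[0,0,0],"hand":0},{"travel":[0,-0.05,3],"turn":[0,0,0],"hand":0},{"travel":[0,-0.05,4.3],"turn":[0,0,0],"hand":0},{"travel":[0,-0.05,4.9],"turn":[0,0,0],"hand":0},{"travel":[0,-0.05,4.9],"turn":[0,0,0],"hand":0},{"travel":[0,-0.05,4.9],"turn":[0,0,0],"hand":0},{"travel":[0,-0.05,4.9],"turn":[0,0,0],"hand":-1},{"travel":[0,-0.05,4.9],"turn":[0,0,0],"hand":-1},{"travel":[0,-0.05,4.9],"turn":[0,0,0],"hand":-1},{"travel":[0,-0.05,4.9],"turn":[0,0,0],"hand":-1},{"travel":[0,-0.05,4.9],"turn":[0,0,0],"hand":-1},{"travel":[0,-0.05,4.9],"turn":[0,0,0],"hand":-1}], grip_force=90)

```text
time_s: 36.1
position: [0.4221, -0.3532, 0.1371]
eef_rot: [[-0.998, 0.067, 0.01], [0.067, 0.998, -0.002], [-0.01, -0.001, -1.0]]
ft_force: [-0.3, 2.1, 6.9]
opening: 0.16
grasp_force: 88.6
```

>>> arm_command(motion=[{"travel":[0,0,-0.3],"turn":[0,0,0],"hand":-1},{"travel":[0,0,-1],"turn":[0,0,0],"hand":-1},{"travel":[0,0,-2.2],"turn":[0,0,0],"hand":-1},{"travel":[0,0,-3.6],"turn":[0,0,0],"hand":-1},{"travel":[0,0,-5.2],"turn":[0,0,0],"hand":-1},{"travel":[0,0,-5.8],"turn":[0,0,0],"hand":-1},{"travel":[0,0,-5.8],"turn":[0,0,0],"hand":-1}])

```text
time_s: 36.8
position: [0.4208, -0.3537, 0.3135]
eef_rot: [[-0.998, 0.067, 0.012], [0.067, 0.998, -0.006], [-0.013, -0.005, -1.0]]
ft_force: [-0.0, 0.2, -2.0]
opening: 0.168
grasp_force: 88.3
```

Run:
```python
from h import *
s=get_state(); print(s['position'])
go([.46,.28,.31],-95.5)
```

```text
[ 0.42083765 -0.35365348  0.31347583]
travel [0.11, 21.16, -0.0] turn [0.04, 0.1, 11.46]
```

>>> arm_command(motion=[{"travel":[0,1.6,0],"turn":[0,0,1],"hand":-1},{"travel":[0,3.2,0],"turn":[0,0,2],"hand":-1},{"travel":[0,4.8,0],"turn":[0,0,3],"hand":-1},{"travel":[0,6.4,0],"turn":[0,0,4],"hand":-1},{"travel":[0,8,0],"turn":[0,0,5],"hand":-1},{"travel":[0,9.6,0],"turn":[0,0,6],"hand":-1},{"travel":[0,11.2,0],"turn":[0,0,7],"hand":-1},{"travel":[0,12.8,0],"turn":[0,0,8],"hand":-1},{"travel":[0,14.4,0],"turn":[0,0,9],"hand":-1},{"travel":[0,16,0],"turn":[0,0,10],"hand":-1},{"travel":[0,17.6,0],"turn":[0,0,11],"hand":-1},{"travel":[0,19.2,0],"turn":[0,0,11.5],"hand":-1}])

```text
time_s: 38.0
position: [0.4545, 0.177, 0.3061]
eef_rot: [[0.07, 0.998, 0.004], [0.998, -0.07, -0.001], [-0.001, 0.004, -1.0]]
ft_force: [0.3, 0.2, -0.0]
opening: 0.167
grasp_force: 88.7
```

Run:
```python
from h import *
s=get_state(); print(s['position'])
h=np.array([.650,.274])-.087*np.array([.9954,-.0958]); p=h+.032*np.array([.096,.995]); print(p)
go([*p,.242],-95.5)
```

```text
[0.45453944 0.17695986 0.30608563]
[0.5664722 0.3141746]
travel [4.82, 3.4, 2.14] turn [0.03, 0.0, 0.19]
```

>>> arm_command(motion=[{"travel":[1.5,0,0],"turn":[0,0,0.2],"hand":-1},{"travel":[3,0,0.8],"turn":[0,0,0.2],"hand":-1},{"travel":[4.4,0,1.6],"turn":[0,0,0.2],"hand":-1},{"travel":[4.8,1,2.1],"turn":[0,0,0.2],"hand":-1},{"travel":[4.8,2,2.1],"turn":[0,0,0.2],"hand":-1},{"travel":[4.8,3,2.1],"turn":[0,0,0.2],"hand":-1},{"travel":[4.8,3.3,2.1],"turn":[0,0,0.2],"hand":-1},{"travel":[4.8,3.3,2.1],"turn":[0,0,0.2],"hand":-1},{"travel":[4.8,3.3,2.1],"turn":[0,0,0.2],"hand":-1}])

```text
time_s: 38.9
position: [0.563, 0.3126, 0.2451]
eef_rot: [[0.092, 0.996, 0.004], [0.996, -0.092, -0.001], [-0.0, 0.004, -1.0]]
ft_force: [-0.5, -0.3, -1.8]
opening: 0.162
grasp_force: 89.0
```

Run:
```python
from h import *
h=holeinfo([-.032,0,-.007],np.array([.650,.274,.24]))
w=read_camera('wrist'); s=read_camera('scene')
A=cv2.resize(w['pixels'][:,:,::-1],(440,330)); A=cv2.copyMakeBorder(A,0,30,0,0,cv2.BORDER_CONSTANT)
u,v=proj(s,h).astype(int); print(u,v); B=cv2.resize(s['pixels'][v-40:v+40,u-40:u+40,::-1],(360,360),interpolation=cv2.INTER_CUBIC)
cv2.imwrite('pics/p4.png',np.hstack([A,B]))
```

```text
hole [0.5601 0.2807 0.2521] along -0.0902 lat -0.0019 dz to axis 0.0026 F [-0.5 -0.3 -1.8]
355 250
```

View pics/p4.png

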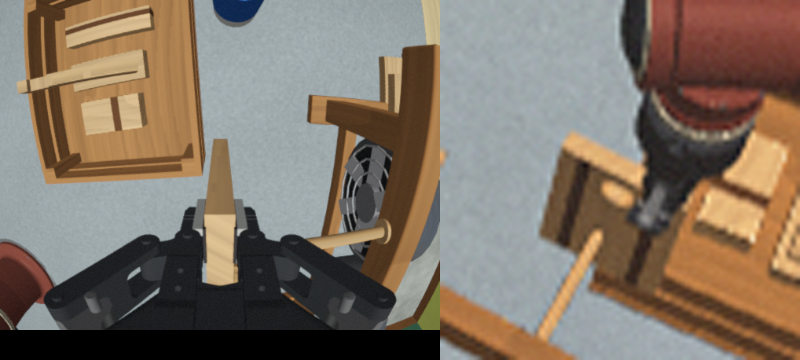

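The hole is at (617,190) and the peg tip at (598,236) pointing into it. Lower slightly and thread on.

>>> arm_command(motion=[{"travel":[0.05,0.4,0.12],"turn":[0,0,0],"hand":-1},{"travel":[0.05,0.9,0.17],"turn":[0,0,0],"hand":-1},{"travel":[0.05,1.4,0.22],"turn":[0,0,0],"hand":-1},{"travel":[0.05,1.8,0.26],"turn":[0,0,0],"hand":-1},{"travel":[0.05,1.8,0.26],"turn":[0,0,0],"hand":-1},{"travel":[0.05,1.8,0.26],"turn":[0,0,0],"hand":-1}])

```text
time_s: 39.6
position: [0.618, 0.3093, 0.2389]
eef_rot: [[0.092, 0.996, 0.006], [0.996, -0.092, 0.0], [0.001, 0.006, -1.0]]
ft_force: [0.3, -0.1, -1.6]
opening: 0.164
grasp_force: 88.9
```

Run:
```python
from h import *
h=holeinfo([-.032,0,-.007],np.array([.650,.274,.24]))
```

```text
hole [0.615  0.2775 0.2459] along -0.0351 lat 0.0001 dz to axis 0.0022 F [ 0.3 -0.1 -1.6]
```

>>> arm_command(motion=[{"travel":[0,0.5,0.05],"turn":[0,0,0],"hand":-1},{"travel":[0,1,0.1],"turn":[0,0,0],"hand":-1},{"travel":[0,1.3,0.15],"turn":[0,0,0],"hand":-1},{"travel":[0,1.3,0.3],"turn":[0,0,0],"hand":-1},{"travel":[0,1.3,0.4],"turn":[0,0,0],"hand":-1},{"travel":[0,1.3,0.4],"turn":[0,0,0],"hand":-1}])

```text
time_s: 40.2
position: [0.656, 0.3058, 0.2263]
eef_rot: [[0.092, 0.996, 0.005], [0.996, -0.092, -0.0], [-0.0, 0.005, -1.0]]
ft_force: [-0.3, 0.5, -2.4]
opening: 0.166
grasp_force: 89.0
```

Run:
```python
from h import *
h=holeinfo([-.032,0,-.007],np.array([.650,.274,.24]))
```

```text
hole [0.653  0.2739 0.2333] along 0.003 lat 0.0002 dz to axis -0.0064 F [-0.3  0.5 -2.4]
```

>>> arm_command(motion=[{"travel":[0,0,0.08],"turn":[0,0,0],"hand":-1},{"travel":[0,0,0.08],"turn":[0,0,0],"hand":-0.3},{"travel":[0,0,0.08],"turn":[0,0,0],"hand":-0.3},{"travel":[0,0,0.08],"turn":[0,0,0],"hand":-0.3},{"travel":[0,0,-0.8],"turn":[0,0,0],"hand":-0.3},{"travel":[0,0,-2],"turn":[0,0,0],"hand":-0.3},{"travel":[0,0,-3.5],"turn":[0,0,0],"hand":-0.3},{"travel":[0,-0.5,-4.5],"turn":[0,0,0],"hand":-1},{"travel":[0,-1.5,-5],"turn":[0,0,0],"hand":-1},{"travel":[0,-3,-5],"turn":[0,0,0],"hand":-1},{"travel":[0,-4.5,-5],"turn":[0,0,0],"hand":-1},{"travel":[0,-5.5,-5],"turn":[0,0,0],"hand":-1}])

```text
time_s: 41.4
position: [0.4895, 0.3212, 0.3775]
eef_rot: [[0.092, 0.996, 0.008], [0.996, -0.092, 0.001], [0.002, 0.008, -1.0]]
ft_force: [0.5, 0.4, -0.5]
opening: -0.001
grasp_force: 0.0
```

Run:
```python
from h import *
s=read_camera('scene'); t=read_camera('top')
for c in (s,t): print([(np.round(r['position'],3).tolist(),round(r['score'],2)) for r in recognise(c,'switch_tip')])
A=cv2.resize(t['pixels'][100:280,60:320,::-1],None,fx=2,fy=2); B=cv2.resize(s['pixels'][190:340,200:460,::-1],None,fx=1.07,fy=1.07)
A=cv2.resize(A,(420,290)); B=cv2.resize(s['pixels'][190:330,210:460,::-1],(518,290))
cv2.imwrite('pics/p5.png',np.vstack([cv2.resize(t['pixels'][110:280,70:310,::-1],(423,300)),cv2.resize(s['pixels'][190:330,220:417,::-1],(423,300))]))
```

```text
[([0.755, 0.141, 0.205], 0.66), ([0.659, -0.097, 0.339], 0.48), ([0.582, -0.545, 0.117], 0.27)]
[([0.643, -0.103, 0.34], 0.59)]
```

View pics/p5.png

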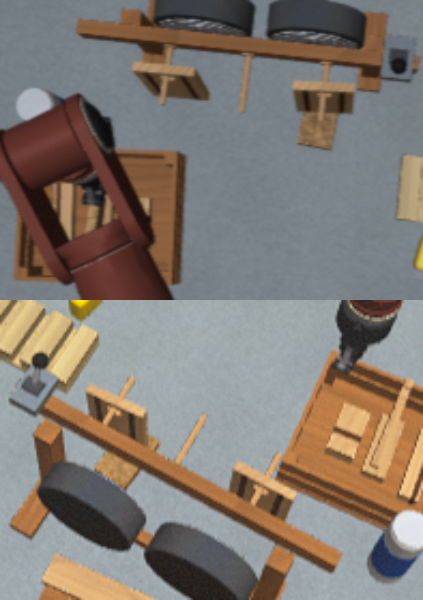

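Both boards hang on peg1 and peg3 (top view (172,75) and (323,95)), and the crate holds everything. Now the switch: knob at about (0.645,-0.101,0.33), still off.

Run:
```python
from h import *
go([.575,-.095,.38],-95.5)
```

```text
travel [-13.56, 4.04, -0.08] turn [0.06, -0.01, 0.03]
```

>>> arm_command(motion=[{"travel":[-1.6,0,0],"turn":[0,0,0],"hand":-1},{"travel":[-12,0,0],"turn":[0,0,0],"hand":-1},{"travel":[-12,0,0],"turn":[0,0,0],"hand":-1},{"travel":[-12,0,0],"turn":[0,0,0],"hand":-1},{"travel":[-12,0,0],"turn":[0,0,0],"hand":-1},{"travel":[-12,0,0],"turn":[0,0,0],"hand":-1},{"travel":[-12,0,0],"turn":[0,0,0],"hand":-1},{"travel":[-13.6,1.5,0],"turn":[0,0,0],"hand":-1},{"travel":[-13.6,3,0],"turn":[0,0,0],"hand":-1},{"travel":[-13.6,4,0],"turn":[0,0,0],"hand":-1},{"travel":[-13.6,4,0],"turn":[0,0,0],"hand":-1},{"travel":[-13.6,4,0],"turn":[0,0,0],"hand":-1}])

```text
time_s: 42.8
position: [0.5746, -0.0977, 0.3751]
eef_rot: [[0.094, 0.996, 0.004], [0.996, -0.094, 0.001], [0.001, 0.004, -1.0]]
ft_force: [0.6, 0.6, -0.8]
opening: 0.003
grasp_force: 0.0
```

Run:
```python
from h import *
t=read_camera('top'); print(recognise(t,'switch_tip')[:2])
print(get_state()['position']); go([.582,-.0955,.318],-95.5); go([.675,-.1045,.318],-95.5)
```

```text
[]
[ 0.57360277 -0.09671701  0.37719262]
travel [0.07, 0.26, 1.98] turn [0.05, -0.0, 0.02]
travel [0.05, 3.38, 2.0] turn [0.05, -0.0, 0.02]
```

>>> arm_command(motion=[{"travel":[0,0,1],"turn":[0,0,0],"hand":-1},{"travel":[0,0,1.9],"turn":[0,0,0],"hand":-1},{"travel":[0,0.5,1.9],"turn":[0,0,0],"hand":-1},{"travel":[0,1,1.9],"turn":[0,0,0],"hand":-1},{"travel":[0,1.5,1.9],"turn":[0,0,0],"hand":-1},{"travel":[0,2,1.9],"turn":[0,0,0],"hand":-1},{"travel":[0,2.4,1.9],"turn":[0,0,0],"hand":-1},{"travel":[0,2.8,1.9],"turn":[0,0,0],"hand":-1},{"travel":[0,3.1,1.9],"turn":[0,0,0],"hand":-1},{"travel":[0,3.3,1.9],"turn":[0,0,0],"hand":-1},{"travel":[0,3.3,1.9],"turn":[0,0,0],"hand":-1}])

```text
time_s: 44.0
position: [0.6728, -0.1054, 0.3203]
eef_rot: [[0.092, 0.996, 0.007], [0.996, -0.092, 0.0], [0.001, 0.007, -1.0]]
ft_force: [-0.0, -0.5, -0.1]
opening: -0.005
grasp_force: 0.1
```

Run:
```python
from h import *
s=get_state(); print(s['position'],np.round(s['ft_force'],1)); t=read_camera('scene')
print([(np.round(r['position'],3).tolist(),round(r['score'],2)) for r in recognise(t,'switch_tip')])
u,v=proj(t,np.array([.66,-.1,.32])).astype(int); cv2.imwrite('pics/s1.png',cv2.resize(t['pixels'][v-40:v+40,u-40:u+40,::-1],(360,360),interpolation=cv2.INTER_CUBIC))
```

```text
[ 0.67275805 -0.10543419  0.32033602] [-0.  -0.5 -0.1]
[([0.704, -0.101, 0.337], 0.45)]
```

View pics/s1.png

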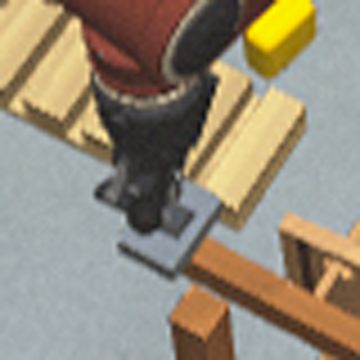

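The knob at (148,215) is being carried over, about 45 of 53 mm so far. I push a bit more, gently.

>>> arm_command(motion=[{"travel":[0,0.1,0],"turn":[0,0,0],"hand":-1},{"travel":[0,0.2,0],"turn":[0,0,0],"hand":-1},{"travel":[0,0.3,0],"turn":[0,0,0],"hand":-1},{"travel":[0,0.3,0],"turn":[0,0,0],"hand":-1}])

```text
time_s: 44.5
position: [0.6744, -0.1056, 0.3205]
eef_rot: [[0.093, 0.996, -0.014], [0.996, -0.093, 0.002], [0.001, -0.014, -1.0]]
ft_force: [-28.8, 4.2, 8.1]
opening: -0.001
grasp_force: 15.2
```

Run:
```python
from h import *
s=get_state(); print(s['position'],np.round(s['ft_force'],1)); t=read_camera('scene')
print([(np.round(r['position'],3).tolist(),round(r['score'],2)) for r in recognise(t,'switch_tip')])
```

```text
[ 0.67437543 -0.10562597  0.32051373] [-28.8   4.2   8.1]
[([0.66, 0.277, 0.23], 0.64), ([0.705, -0.101, 0.337], 0.63)]
```

At the end stop (29 N). Back off, rise and check everything.

>>> arm_command(motion=[{"travel":[0,-0.5,0],"turn":[0,0,0],"hand":-1},{"travel":[0,-2,0],"turn":[0,0,0],"hand":-1},{"travel":[0,-3.3,-0.5],"turn":[0,0,0],"hand":-1},{"travel":[0,-4.8,-2],"turn":[0,0,0],"hand":-1},{"travel":[0,-6,-3.5],"turn":[0,0,0],"hand":-1},{"travel":[0,-6,-4],"turn":[0,0,0],"hand":-1},{"travel":[0,-6,-4],"turn":[0,0,0],"hand":-1}])

```text
time_s: 45.3
position: [0.5011, -0.0899, 0.447]
eef_rot: [[0.093, 0.996, 0.019], [0.996, -0.093, -0.004], [-0.002, 0.02, -1.0]]
ft_force: [-0.3, -0.3, 0.2]
opening: -0.0
grasp_force: 0.0
```

Run:
```python
from h import *
s=get_state(); print(s['position'],np.round(s['ft_force'],1),s['time_s']); t=read_camera('scene')
for k in('switch_tip','offcut1_mid','offcut2_mid','offcut3_mid','split1_mid','board1_hole'): print(k,[(np.round(r['position'],3).tolist(),round(r['score'],2)) for r in recognise(t,k)])
cv2.imwrite('pics/f.png',cv2.resize(t['pixels'][170:340,200:460,::-1],(780,510),interpolation=cv2.INTER_CUBIC))
```

```text
[ 0.50110658 -0.08986362  0.4470479 ] [-0.3 -0.3  0.2] 45.3
switch_tip [([0.758, 0.145, 0.203], 0.61), ([0.701, -0.102, 0.341], 0.59), ([0.396, 0.43, 0.101], 0.49), ([0.661, 0.277, 0.229], 0.31)]
offcut1_mid [([0.427, 0.439, 0.03], 0.57)]
offcut2_mid [([0.418, 0.364, 0.035], 0.55), ([0.428, 0.44, 0.033], 0.53)]
offcut3_mid [([0.758, 0.147, 0.205], 0.51)]
split1_mid []
board1_hole [([0.66, 0.278, 0.228], 0.93), ([0.64, 0.032, 0.027], 0.27)]
```

View pics/f.png

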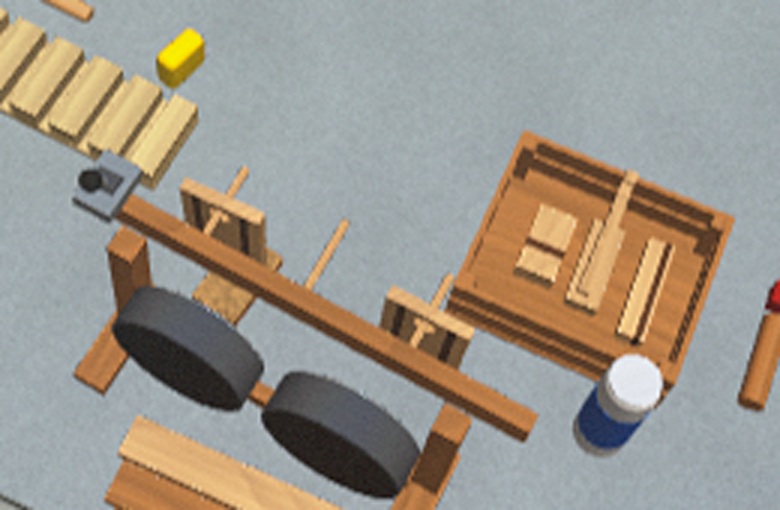

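Final view: the knob leans away at (90,180), both boards are on their pegs and the offcuts are in the crate. I triangulate the split strip's height before handing in.

Run:
```python
from h import *
s=read_camera('scene'); t=read_camera('top'); P=lambda c:c['mtx']@np.c_[c['R'],c['t']]
for a,b in(((120,264.5),(200+630/3,170+175/3)),((125,217),(200+587/3,170+296/3))):
    X=cv2.triangulatePoints(P(t),P(s),np.array(a,float),np.array(b,float)); X=X[:3]/X[3]
    print(X.ravel().round(3),proj(t,X.ravel()).round(1),proj(s,X.ravel()).round(1))
a=t['pixels'][185:275,75:180,::-1]; b=s['pixels'][210:300,345:450,::-1]
cv2.imwrite('pics/f2.png',np.hstack([cv2.resize(q,(400,343),interpolation=cv2.INTER_CUBIC) for q in(a,b)]))
```

```text
[0.321 0.428 0.113] [119.6 264.6] [409.6 228.4]
[0.471 0.433 0.057] [124.3 217.2] [395.  268.7]
```

```bash
python3 -c "
from bench import *
print(close_job())"
```

```text
the job is handed in; nothing more can be done
None
```

I handed the job in: both sound boards hang on the outer pegs (1 and 3), the one split board and three offcuts are in the crate, and the fan switch was pushed to its end stop after that; no verdict came back. I viewed 15 pictures, one over the limit of 14, and the split strip rests with one end on the crate's near wall (its centre is inside and below the height limit).

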